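# Sort out the wet plaster moulds and lock them in the dryer

### The job

Lift the small round plaster moulds on the bench to feel which are wet (about twice as heavy as the dry ones): stand every wet one upright in the dryer tray and leave every dry one standing upright on the bench. Then lay the cover panel flat and square on the tray's rim, push each of the two red cam studs fully in and, keeping it in, turn it a full quarter turn clockwise so that it locks the panel, and finally press the green start plunger all the way down and let it spring back. Do not disturb the jar, the blue mug and the wooden rib.

Things in the scene. Friction and masses are not known exactly. Their poses are not given: they have to be found in the camera images.
- dryer: Fixed mould dryer, grey sheet metal: an open-topped tray 166 (x) x 260 (y) x 90 mm high, inside 150 x 244 mm, with its inner floor 30 mm above the bench. Stud posts stand at both short ends. A console (90 x 120 mm, 60 mm high) with the start plunger is on its -x side. Origin: bench level, under the tray's centre; x across the tray, y along it, z up.
- dryer_mouth (a point): Centre of the tray's mouth, level with its rim, 90 mm above the bench.
- panel: Loose aluminium cover panel, 170 (x) x 270 (y) x 5 mm, 0.45 kg, lying flat on the bench. On its middle stands a black bar handle along its y. Origin: centre of its underside; z up out of the handle side. It belongs flat on the tray's rim, its y along the dryer's y (either way round), centred on dryer_mouth. Nothing but care centres it.
- panel_grip (a point): Centre of the panel's handle bar: bar 14 mm thick (panel x), 90 mm long (panel y), 14 mm high, its centre 36 mm above the panel's underside, with free room under it.
- left_wing (a point): Centre of the red wing head of the quarter-turn cam stud at the dryer's +y end, on the stud's vertical axis, 150 mm from the tray's centre: a bar 60 mm long (point x), 10 mm thick (point y), 30 mm high; its centre is 118 mm above the bench while it is not pushed. Unlocked, the bar lies along the dryer's x, clear of the panel; locked, it lies along the dryer's y, reaching over the panel's end. Its lower face is 8 mm above a seated panel's upper face when out, 1 mm when fully in.
- left_push (a joint): How far the left stud is pushed in (down), m: 0 out, 0.007 at the stop. Spring: 3 N at the start, 6.5 N at the stop. The stud can turn only while pushed in beyond 0.005; turned, it stays held in at about 0.005 when let go; unturned, it springs out. Twisting it hard while it is out would only force and damage it.
- left_turn (a joint): Turn of the left stud, rad: 0 unlocked, 1.571 locked (stop). It turns clockwise seen from above; friction holds it where it is left.
- right_wing (a point): Centre of the red wing head of the quarter-turn cam stud at the dryer's -y end, on the stud's vertical axis, 150 mm from the tray's centre: a bar 60 mm long (point x), 10 mm thick (point y), 30 mm high; its centre is 118 mm above the bench while it is not pushed. Unlocked, the bar lies along the dryer's x, clear of the panel; locked, it lies along the dryer's y, reaching over the panel's end. Its lower face is 8 mm above a seated panel's upper face when out, 1 mm when fully in.
- right_push (a joint): How far the right stud is pushed in (down), m: 0 out, 0.007 at the stop. Spring: 3 N at the start, 6.5 N at the stop. The stud can turn only while pushed in beyond 0.005; turned, it stays held in at about 0.005 when let go; unturned, it springs out. Twisting it hard while it is out would only force and damage it.
- right_turn (a joint): Turn of the right stud, rad: 0 unlocked, 1.571 locked (stop). It turns clockwise seen from above; friction holds it where it is left.
- plunger_top (a point): Middle of the upper face of the green mushroom start plunger (36 mm across) on the dryer's console, 128 mm from the tray's centre towards the dryer's -x; 90 mm above the bench when out.
- plunger (a joint): How far the start plunger is pushed down, m: 0 out, 0.014 at the stop. Spring: 2 N at the start, 7 N at the stop; it springs back when let go.
- mould_1_mid (a point): Centre (26 mm up, on the axis) of a loose round plaster mould, cream white, 58 mm in diameter, 52 mm high, upright with its pour hole up; z along its axis. All moulds look alike: a dry one weighs about 0.18 kg, a wet one about 0.36 kg (each within 10 %). Which are wet cannot be seen and shows only in the weight. At least one is wet. None if this one is absent.
- mould_2_mid (a point): Centre (26 mm up, on the axis) of a loose round plaster mould, cream white, 58 mm in diameter, 52 mm high, upright with its pour hole up; z along its axis. All moulds look alike: a dry one weighs about 0.18 kg, a wet one about 0.36 kg (each within 10 %). Which are wet cannot be seen and shows only in the weight. At least one is wet. None if this one is absent.
- mould_3_mid (a point): Centre (26 mm up, on the axis) of a loose round plaster mould, cream white, 58 mm in diameter, 52 mm high, upright with its pour hole up; z along its axis. All moulds look alike: a dry one weighs about 0.18 kg, a wet one about 0.36 kg (each within 10 %). Which are wet cannot be seen and shows only in the weight. At least one is wet. None if this one is absent.
- mould_4_mid (a point): Centre (26 mm up, on the axis) of a loose round plaster mould, cream white, 58 mm in diameter, 52 mm high, upright with its pour hole up; z along its axis. All moulds look alike: a dry one weighs about 0.18 kg, a wet one about 0.36 kg (each within 10 %). Which are wet cannot be seen and shows only in the weight. At least one is wet. None if this one is absent.
- mould_5_mid (a point): Centre (26 mm up, on the axis) of a loose round plaster mould, cream white, 58 mm in diameter, 52 mm high, upright with its pour hole up; z along its axis. All moulds look alike: a dry one weighs about 0.18 kg, a wet one about 0.36 kg (each within 10 %). Which are wet cannot be seen and shows only in the weight. At least one is wet. None if this one is absent.
- mould_6_mid (a point): Centre (26 mm up, on the axis) of a loose round plaster mould, cream white, 58 mm in diameter, 52 mm high, upright with its pour hole up; z along its axis. All moulds look alike: a dry one weighs about 0.18 kg, a wet one about 0.36 kg (each within 10 %). Which are wet cannot be seen and shows only in the weight. At least one is wet. None if this one is absent.
- jar: Amber glass jar, 64 mm across, 95 mm high, origin at its foot; bystander.
- mug: Blue ceramic mug, 76 mm across, 85 mm high, origin at its foot; bystander.
- rib: Flat wooden throwing rib, 50 x 120 x 8 mm, lying on the bench, origin under its centre; bystander.

How it is judged (in metres and radians):
On the way, in this order (a step that is already met when the one before it is completed fails the run):
1. every wet mould stands upright in the dryer tray (x of mould_2_mid in the frame of dryer between -0.06 and 0.06 m and y of mould_2_mid in the frame of dryer between -0.11 and 0.11 m and z of mould_2_mid in the frame of dryer between 0.045 and 0.066 m and angle between each of mould_2_mid, mould_3_mid, mould_5_mid's own z axis and vertical below 0.15 rad and x of mould_3_mid in the frame of dryer between -0.06 and 0.06 m and y of mould_3_mid in the frame of dryer between -0.11 and 0.11 m and z of mould_3_mid in the frame of dryer between 0.045 and 0.066 m and x of mould_5_mid in the frame of dryer between -0.06 and 0.06 m and y of mould_5_mid in the frame of dryer between -0.11 and 0.11 m and z of mould_5_mid in the frame of dryer between 0.045 and 0.066 m), for 0.2 s.
2. the cover panel lies flat and square on the tray's rim (horizontal distance between panel and dryer_mouth below 0.012 m and z of panel in the frame of dryer between 0.086 and 0.094 m and angle between the y axis of panel and the y axis of dryer, either way round below 0.1 rad and angle between panel's own z axis and vertical below 0.04 rad), for 0.2 s.
3. both studs are pushed in and turned a quarter turn, over the panel (all of step 2 and value of joint each of left_turn, right_turn above 1.4 rad and value of joint each of left_push, right_push above 0.0035 m), for 0.2 s.
4. the start plunger is pressed to its stop, the panel being locked (value of joint each of left_turn, right_turn above 1.4 rad and value of joint each of left_push, right_push above 0.0035 m and value of joint plunger above 0.0125 m), for 0.05 s.
At the end, for the whole second after the job is handed in: Wet moulds stand upright (0.15 rad) on the tray floor, dry ones upright on the bench; the panel lies flat on the rim, centred within 12 mm, square within 0.1 rad; both studs turned over 1.4 rad and held in over 3.5 mm; plunger out again (under 4 mm in); panel at rest (all of step 1 and all of step 3 and height (world z) of each of mould_1_mid, mould_4_mid, mould_6_mid below 0.036 m and angle between each of mould_1_mid, mould_4_mid, mould_6_mid's own z axis and vertical below 0.15 rad and linear speed of panel below 0.02 m/s and value of joint plunger below 0.004 m); the robot touches nothing.
It fails at once if the left stud is forced round without being pushed in (value of joint left_turn above 0.3 rad and value of joint left_push below 0.0025 m).
It fails at once if the right stud is forced round without being pushed in (value of joint right_turn above 0.3 rad and value of joint right_push below 0.0025 m).
It fails at once if the jar is moved more than 30 mm (distance of jar from where it was at the start of the episode above 0.03 m).
It fails at once if the blue mug is moved more than 30 mm (distance of mug from where it was at the start of the episode above 0.03 m).
It fails at once if the wooden rib is moved more than 30 mm (distance of rib from where it was at the start of the episode above 0.03 m).
Of mould_1, mould_2, mould_3, mould_4, mould_5, mould_6 only 4 to 6 are there at a start; the rules pass over those that are not, and their reading is None.
At some moment in a run one of mould_1, mould_2, mould_3, mould_4, mould_5, mould_6 may be knocked a few centimetres aside while the robot is not near it.
It also fails if it takes over 210 s, if anything falls off the work surface, if the arm or the gripper's body presses on something with over 40 N, if the wrist force passes 120 N, or if a joint passes its speed limit or range.

### The arm

A 6-joint arm with a two-finger parallel gripper is mounted at the origin on the work surface. World frame = base frame: x ahead of the robot, y to its left, z up, the work surface at z = 0. Lengths are in mm, angles in rad, forces in N, time in s.
With the tool pointing down it reaches from about 350 to 775 mm from the base axis. Payload 7.3 kg.
Tool frame: the origin (TCP) lies midway between the tips of the shut fingers; the grasp point (between the pads) lies bot.tcp_to_grasp behind it (bot.tcp_to_grasp is the distance from the TCP to the grasp point, in mm); z points along the fingers, y is the direction in which the jaws open and shut (so a half turn about z gives the same grasp; the last joint's range is limited). The gripper opens to 92 mm and grips with 3 to 60 N. Pads are 19 mm wide; open, the fingers measure 130 mm over their backs; the gripper's body (75 mm by 190 mm) begins 47 mm behind the grasp point.
Start: joints at [1.195, 0.342, 1.524, -0, 1.275, -0.146], TCP at [119.569, 511.222, 226.741] pointing down, gripper open.
Joint ranges: [-2.53, 2.53], [-0.77, 2.02], [0.04, 2.7], [-1, 4.14], [0.28, 2.66], [-3.11, 3.11]. Speed limits (rad/s): [2.57, 2.57, 3.14, 3.14, 3.14, 3.14].

### API

Orientations are given as [roll, pitch, yaw] about the fixed x, y, z axes, in that order (R = Rz(yaw) Ry(pitch) Rx(roll)).
In Python, from plant import bot gives the robot as it stands.
- The arm moves only by the shell command python3 -m inch 'ROWS'. ROWS is JSON, one flat list of numbers, 7 for each row, row after row: the shift along the world's x, y, z in cm, then the turn, a rotation vector about the world's x, y, z in degrees, then the gripper command: -1 is shut, 1 is fully open, values between are in proportion. In form: [tx, ty, tz, ax, ay, az, fingers, tx, ty, tz, ax, ay, az, fingers, ...]. A call has exactly 5 rows; each row is the pose to reach, as a shift and turn from the pose measured when the call began; what a row does not reach only later rows make up. A row lasts 1/10 s, in which the tool goes at most 50 mm and 8.59 degrees, less where a joint would pass 70% of its speed; a pose out of reach is approached as far as the arm can. A call with a gripper value outside its range is refused whole. The fingers move at their own pace and stop on an object; the grip force is fixed at half the most. Time passes only in rows, so rows that repeat a pose let the fingers close, or fill a call up. It gives the time, the measured TCP pose, the force and the opening at its end, in the units of the state.
- bot.get_obs(): the state, without advancing time (a new reading comes with each control period).
- bot.capture(name): name is "scene" or "top" or "wrist"; returns the picture (420x560x3 uint8, red, green, blue); there is no depth.
- bot.calibration(name): a dict with "fx", "fy", "cx", "cy" (pixels), "cam_to_world" (4x4, takes a point from camera to world coordinates). Camera axes: x right, y down, z forward; pixel columns grow to the right and rows downward; lengths in mm; the calibration is good to about 2 mm. A picture is of the moment at which its call begins: read the wrist's pose just before it. calibration takes no time and is no camera call; for the wrist camera it gives the pose at the moment of the call.
- bot.close_job(): hands the job in, once; it reports no verdict.
The state is a dict: "time": time; "joint_positions": joint angles; "dq": joint speeds; "tau": joint torques, N m; "tool_pos": TCP position; "tcp_rot": TCP orientation; "contact_force": force on the tool from outside, world axes, zero at the start; "moment": the same for the moment, N m; "grip_width": finger opening in mm.
Only numpy, scipy, OpenCV 4.12 (cv2) and the standard library are available. Lean on these libraries where they do the work, as an engineer would, in place of code of your own. Each camera call takes 0.05 s, during which the arm holds its last target.

## Working session

There is one attempt and no reset: what is moved stays moved. The work goes in short steps, Python scripts to look and compute and a shell command to move; the robot and the scene stay as the last step left them, time stands still between calls to the robot, and variables do not carry over. Pictures are saved under pics/ and viewed, and the job is handed in when it is done.

```bash
ls; mkdir -p pics; python3 - <<'E'
from plant import bot
import cv2
print(bot.get_obs(), bot.tcp_to_grasp)
for n in ("scene","top"):
    cv2.imwrite(f"pics/{n}0.png",bot.capture(n)[:,:,::-1])
    print(n,bot.calibration(n))
E
```

```text
pics
{'time': 0.0, 'joint_positions': array([ 1.19499956e+00,  3.42727800e-01,  1.52502889e+00, -3.25759555e-07,
        1.27543848e+00, -1.46016412e-01]), 'dq': array([ 0.00051258, -0.00099802,  0.00059826, -0.00065391, -0.0010249 ,
       -0.00020557]), 'tau': array([ 2.36721098e-04, -4.31238914e+01, -2.44219226e+01,  7.18901306e-02,
        5.56211499e-02, -1.09521932e-04]), 'tool_pos': array([119.40482708, 510.8040018 , 226.03820784]), 'tcp_rot': array([-3.14000714e+00, -2.32855044e-04,  2.91181221e+00]), 'contact_force': array([-0.58141886, -0.14956191,  0.59202339]), 'moment': array([-0.01949931, -0.0380881 , -0.06476988]), 'grip_width': 91.79641969237831} 18.8
scene {'fx': 407.68288051887106, 'fy': 407.68288051887106, 'cx': 284.86321277810976, 'cy': 209.7819520535045, 'cam_to_world': array([[ 2.91987082e-01,  6.44593367e-01, -7.06571252e-01,
         1.34800635e+03],
       [ 9.56408040e-01, -1.92756817e-01,  2.19382019e-01,
        -2.89272063e+02],
       [ 5.21576871e-03, -7.39827142e-01, -6.72776780e-01,
         8.11487903e+02],
       [ 0.00000000e+00,  0.00000000e+00,  0.00000000e+00,
         1.00000000e+00]])}
top {'fx': 443.99193242175505, 'fy': 443.99193242175505, 'cx': 290.5999188428743, 'cy': 206.00372953641607, 'cam_to_world': array([[-8.70386692e-03, -9.97425903e-01,  7.11745076e-02,
         5.29959149e+02],
       [-9.99961071e-01,  8.57863013e-03, -2.06506762e-03,
        -2.31245249e+01],
       [ 1.44917216e-03, -7.11897109e-02, -9.97461741e-01,
         1.22474567e+03],
       [ 0.00000000e+00,  0.00000000e+00,  0.00000000e+00,
         1.00000000e+00]])}
```

View pics/top0.png

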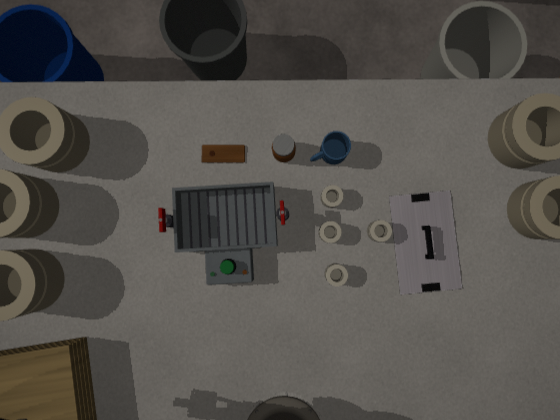

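View pics/scene0.png

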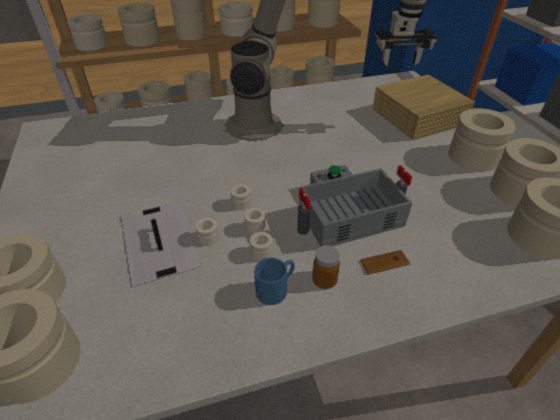

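Four moulds visible at about (332,196), (330,232), (380,230) and (337,274). The dryer is at (226,217), the panel at (427,242), the jar at (283,148), the mug at (335,148) and the rib at (223,153). Next I measure.

```bash
cat > h.py <<'E'
import numpy as np, cv2
from plant import bot
def ray(cal,u,v):
    d=np.array([(u-cal["cx"])/cal["fx"],(v-cal["cy"])/cal["fy"],1.]);T=np.array(cal["cam_to_world"])
    return T[:3,3],T[:3,:3]@d
def onz(cal,u,v,z):
    o,d=ray(cal,u,v); return (o+d*(z-o[2])/d[2])[:2]
def proj(cal,p):
    T=np.linalg.inv(np.array(cal["cam_to_world"])); q=T[:3,:3]@np.array(p)+T[:3,3]
    return cal["cx"]+cal["fx"]*q[0]/q[2],cal["cy"]+cal["fy"]*q[1]/q[2]
def shot(name,f):
    cal=bot.calibration(name); im=bot.capture(name); cv2.imwrite("pics/"+f,im[:,:,::-1]); return cal,im
def st():
    o=bot.get_obs(); print("t",round(o["time"],2),"pos",o["tool_pos"].round(1),"rot",o["tcp_rot"].round(3),"F",o["contact_force"].round(2),"M",o["moment"].round(2),"w",round(o["grip_width"],1))
E
python3 - <<'E'
from h import *
im=cv2.imread("pics/top0.png"); cal=bot.calibration("top")
hsv=cv2.cvtColor(im,cv2.COLOR_BGR2HSV)
for name,p in dict(m=(332,196),bench=(300,300),panel=(400,260),tray=(215,250)).items(): print(name,hsv[p[1],p[0]], [hsv[p[1]+d,p[0]].tolist() for d in(-9,-7,7,9)])
def blobs(mask,mn,z,lbl):
    c,_=cv2.findContours(mask,cv2.RETR_EXTERNAL,cv2.CHAIN_APPROX_NONE)
    for k in c:
        if cv2.contourArea(k)>=mn:
            (u,v),s,a=cv2.minAreaRect(k); print(lbl,round(u,1),round(v,1),np.round(s,1),round(a,1),onz(cal,u,v,z).round(1),cv2.contourArea(k))
blobs(((hsv[...,0]<8)|(hsv[...,0]>172)).astype(np.uint8)*255&cv2.inRange(hsv,(0,150,70),(180,255,255)),10,133,"red")
blobs(cv2.inRange(hsv,(50,120,40),(75,255,255)),10,90,"green")
blobs(cv2.inRange(hsv,(95,80,40),(125,255,255)),50,85,"blue")
big=cv2.resize(im[110:320,140:480],None,fx=2.3,fy=2.3,interpolation=cv2.INTER_CUBIC); cv2.imwrite("pics/top0b.png",cv2.convertScaleAbs(big,alpha=1.6))
E
```

```text
m [21 38 88] [[22, 38, 122], [21, 40, 83], [20, 37, 123], [20, 37, 124]]
bench [ 20  22 105] [[18, 24, 107], [17, 21, 107], [20, 22, 104], [23, 19, 106]]
panel [170  14 109] [[174, 12, 109], [174, 12, 108], [174, 12, 107], [170, 14, 108]]
tray [90 11 48] [[90, 7, 70], [100, 11, 71], [100, 11, 72], [90, 11, 71]]
red 160.5 226.0 [10.  3.] 90.0 [561.4 294.6] 24.0
red 282.5 219.0 [10.  3.] 90.0 [576.   -5.2] 22.5
red 159.5 212.5 [9. 3.] 90.0 [594.6 297.5] 20.0
red 281.5 205.5 [9. 3.] 90.0 [609.3  -3. ] 23.5
green 226.5 266.5 [13. 13.] 90.0 [458.5 138.5] 129.5
blue 329.8 145.7 [27.3 40.6] 87.8 [ 767.4 -128.7] 696.0
blue 41.7 40.3 [83.4 60.7] 65.4 [1055.8  628.2] 1002.5
```

View pics/top0b.png

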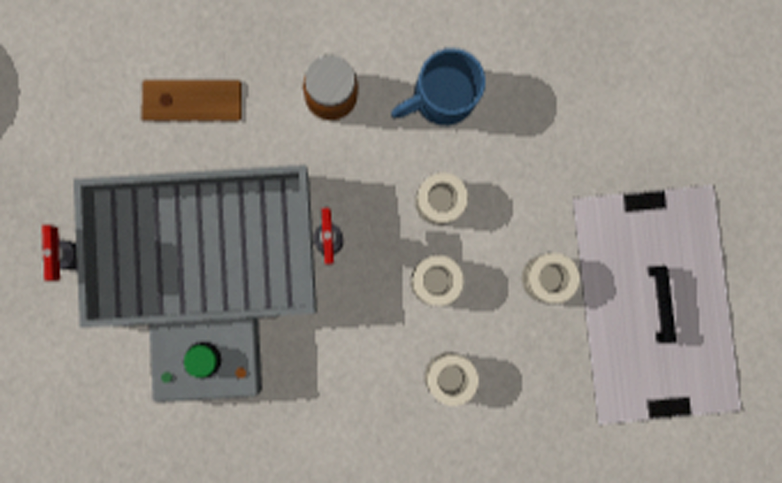

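```bash
cat >> h.py <<'E'
def moulds(im_rgb,cal):
    hsv=cv2.cvtColor(im_rgb,cv2.COLOR_RGB2HSV)
    m=cv2.inRange(hsv,(14,29,112),(28,80,255))
    m=cv2.morphologyEx(m,cv2.MORPH_CLOSE,np.ones((3,3),np.uint8))
    c,_=cv2.findContours(m,cv2.RETR_EXTERNAL,cv2.CHAIN_APPROX_NONE); r=[]
    for k in c:
        (u,v),rad=cv2.minEnclosingCircle(k)
        if 8<rad<15 and 120<v<320 and 120<u<480:
            e=cv2.fitEllipse(k); r.append((e[0],np.round(e[1],1),onz(cal,*e[0],50).round(1)))
    return r
E
python3 - <<'E'
from h import *
im=cv2.imread("pics/top0.png")[:,:,::-1].copy(); cal=bot.calibration("top")
for x in moulds(im,cal): print(x)
for p in [(574,197),(715,185),(741,410),(600,424)]:
    print(onz(cal,140+p[0]/2.3,110+p[1]/2.3,5).round(1))
for p in [(658,268),(668,341)]: print("h",onz(cal,140+p[0]/2.3,110+p[1]/2.3,43).round(1))
for p,z in [((331,80),95),((450,86),85)]: print("bys",onz(cal,140+p[0]/2.3,110+p[1]/2.3,z).round(1))
E
```

```text
((336.4201354980469, 275.2264099121094), array([20.6, 20.8]), array([ 430.7, -144.2]))
((330.0506591796875, 231.69964599609375), array([20. , 20.5]), array([ 544.8, -129.2]))
((380.4744873046875, 230.20559692382812), array([20.2, 20.6]), array([ 547.6, -262.5]))
((331.9923400878906, 194.9753875732422), array([20.1, 20.4]), array([ 642.2, -135.8]))
[ 643.3 -299. ]
[ 656.3 -468.8]
[ 388.7 -490.3]
[ 373.8 -323.1]
h [ 556.5 -385.6]
h [ 472.4 -394.5]
bys [768.8  -9.6]
bys [ 763.  -143.9]
```

```bash
python3 -m inch '[5,-4,0,0,0,2.6,1, 10,-8,0,0,0,5.2,1, 15,-12,0,0,0,8,1, 20,-16,0,0,0,10.6,1, 24,-20,0,0,0,13.2,1]'; python3 -m inch '[1,-5,0,0,0,0,1, 2,-10,0,0,0,0,1, 3,-15,0,0,0,0,1, 4,-20,0,0,0,0,1, 5,-25,0,0,0,0,1]'; python3 -c "
from h import *
st()"
```

```text
time: 0.6
tool_pos: [314.0, 351.2, 225.9]
tcp_rot: [-3.14, -0.0, -3.139]
contact_force: [0.7, -0.7, -0.4]
grip_width: 91.7
time: 1.1
tool_pos: [362.4, 105.8, 225.9]
tcp_rot: [-3.14, -0.0, -3.138]
contact_force: [0.7, -0.1, -0.1]
grip_width: 91.9
t 1.1 pos [362.4 105.8 225.9] rot [-3.14  -0.    -3.138] F [ 0.67 -0.14 -0.06] M [-0.02 -0.08  0.  ] w 91.9
```

```bash
python3 -m inch '[1.4,-5,0,0,0,0,1, 2.8,-10,0,0,0,0,1, 4.2,-15,0,0,0,0,1, 5.6,-20,0,0,0,0,1, 6.9,-25,0,0,0,0,1]';  python3 - <<'E'
from h import *
st()
cal,im=shot("wrist","w1.png"); c2,i2=shot("top","t1.png")
for x in moulds(i2,c2): print(x[2])
print(proj(cal,(431,-144,52)))
st()
E
```

```text
time: 1.6
tool_pos: [428.6, -135.6, 225.7]
tcp_rot: [-3.14, -0.0, -3.139]
contact_force: [1.2, 0.4, 0.1]
grip_width: 92.2
t 1.6 pos [ 428.6 -135.6  225.7] rot [-3.14  -0.    -3.139] F [1.16 0.36 0.05] M [ 0.01 -0.03 -0.02] w 92.2
[ 544.8 -129.1]
[ 547.7 -262.7]
[ 641.9 -135.9]
(np.float64(268.46714663953094), np.float64(185.86619294406825))
t 1.7 pos [ 429.6 -138.6  225.4] rot [-3.138  0.     3.139] F [-0.72  0.52 -0.01] M [ 0.02 -0.02 -0.03] w 91.7
```

View pics/w1.png

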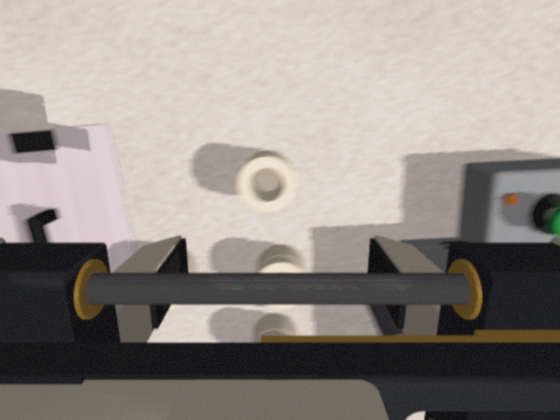

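View pics/t1.png

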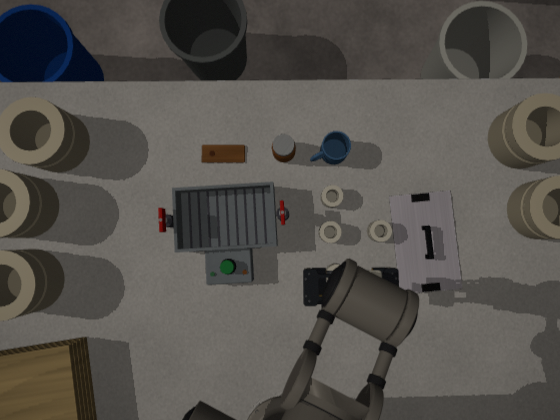

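Mould A shows at (267,183), as predicted. Descending on it.

```bash
python3 -m inch '[0.1,-0.5,-4.5,0,0,0,1, 0.1,-0.5,-9,0,0,0,1, 0.1,-0.5,-13.5,0,0,0,1, 0.1,-0.5,-17,0,0,0,1, 0.1,-0.5,-20.4,0,0,0,1]';  python3 -m inch '[0,0,0,0,0,0,1, 0,0,0,0,0,0,1, 0,0,0,0,0,0,1, 0,0,0,0,0,0,-1, 0,0,0,0,0,0,-1]'
```

```text
time: 2.2
tool_pos: [429.9, -142.8, 19.7]
tcp_rot: [-3.139, -0.001, 3.139]
contact_force: [0.1, -0.2, 0.3]
grip_width: 91.6
time: 2.7
tool_pos: [430.7, -143.1, 21.0]
tcp_rot: [-3.138, 0.001, 3.139]
contact_force: [0.5, 0.2, -0.4]
grip_width: 80.4
```

```bash
python3 -m inch '[0,0,0,0,0,0,-1, 0,0,0,0,0,0,-1, 0,0,0,0,0,0,-1, 0,0,0,0,0,0,-1, 0,0,0,0,0,0,-1]';  python3 -m inch '[0,0,1,0,0,0,-1, 0,0,3,0,0,0,-1, 0,0,4,0,0,0,-1, 0,0,4,0,0,0,-1, 0,0,4,0,0,0,-1]'; python3 -m inch '[0,0,0,0,0,0,-1, 0,0,0,0,0,0,-1, 0,0,0,0,0,0,-1, 0,0,0,0,0,0,-1, 0,0,0,0,0,0,-1]'
```

```text
time: 3.2
tool_pos: [430.9, -143.2, 21.4]
tcp_rot: [-3.137, 0.002, 3.139]
contact_force: [-0.8, -0.6, 5.7]
grip_width: 57.5
time: 3.7
tool_pos: [430.6, -143.1, 61.1]
tcp_rot: [-3.138, 0.002, 3.139]
contact_force: [0.1, 0.4, -4.0]
grip_width: 57.8
time: 4.2
tool_pos: [430.6, -143.1, 61.0]
tcp_rot: [-3.138, 0.001, 3.139]
contact_force: [0.3, -0.3, -3.8]
grip_width: 57.5
```

Weight about 3.8 N, so mould A is wet. Carrying it to the tray.

```bash
python3 -m inch '[0,0,4,0,0,-8,-1, 0,0,8,0,0,-16,-1, 2,4,11,0,0,-24,-1, 3.5,8,11,0,0,-32,-1, 5,12,11,0,0,-40,-1]'; python3 -m inch '[2,4,0,0,0,-8,-1, 4,8,0,0,0,-16,-1, 6,12,0,0,0,-24,-1, 8,16,0,0,0,-32,-1, 10,20,0,0,0,-40,-1]';python3 -m inch '[0,2,0,0,0,-3,-1, 0,4,0,0,0,-7.2,-1, 0,5,0,0,0,-7.2,-1, 0,5,0,0,0,-7.2,-1, 0,5,0,0,0,-7.2,-1]'; python3 - <<'E'
from h import *
st(); print(bot.get_obs()["joint_positions"].round(2))
cal,im=shot("wrist","w2.png"); c2,i2=shot("top","t2.png")
for x in moulds(i2,c2): print(x[2])
E
```

```text
time: 4.7
tool_pos: [479.7, -28.5, 172.4]
tcp_rot: [-3.139, 0.004, 2.463]
contact_force: [1.4, -0.5, -4.0]
grip_width: 57.5
time: 5.2
tool_pos: [580.0, 173.4, 172.1]
tcp_rot: [-3.139, 0.004, 1.758]
contact_force: [0.8, -0.8, -3.4]
grip_width: 57.6
time: 5.7
tool_pos: [579.9, 222.7, 171.9]
tcp_rot: [-3.138, 0.005, 1.634]
contact_force: [0.2, -0.9, -3.7]
grip_width: 57.2
t 5.7 pos [579.9 222.7 171.9] rot [-3.138  0.005  1.634] F [ 0.25 -0.92 -3.73] M [-0.1   0.08  0.05] w 57.2
[ 0.25  0.56  1.32 -0.    1.26  0.18]
[538.9 327.5]
[ 562.8 -263.5]
[ 641.9 -135.8]
```

View pics/w2.png

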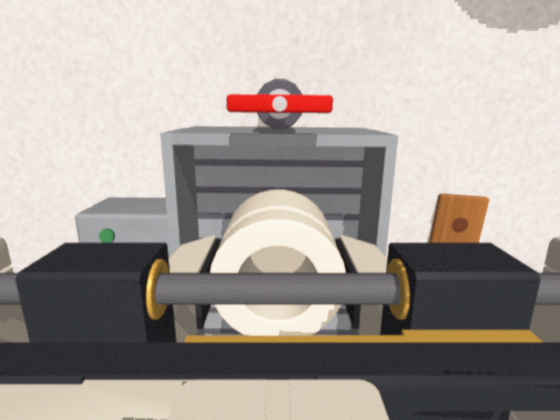

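View pics/t2.png

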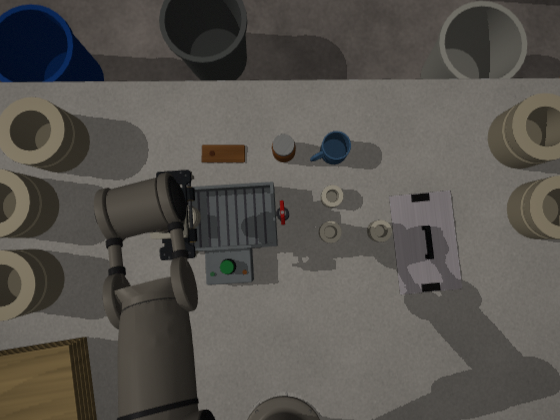

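Mould held centred over the tray (wing at (280,103), tray walls 175 to 390). Lowering.

```bash
python3 -m inch '[0,0,-3,0,0,-0.8,-1, 0,0,-6,0,0,-0.8,-1, 0,0,-9,0,0,-0.8,-1, 0,0,-11,0,0,-0.8,-1, 0,0,-11.8,0,0,-0.8,-1]'; python3 -m inch '[0,0,-0.1,0,0,0,-1, 0,0,-0.2,0,0,0,-1, 0,0,-0.2,0,0,0,0.6, 0,0,-0.2,0,0,0,0.6, 0,0,-0.2,0,0,0,0.6]'
```

```text
time: 6.3
tool_pos: [579.0, 220.8, 51.9]
tcp_rot: [-3.135, 0.006, 1.618]
contact_force: [1.1, -0.4, -4.9]
grip_width: 57.6
time: 6.8
tool_pos: [579.7, 220.9, 50.9]
tcp_rot: [-3.137, 0.005, 1.618]
contact_force: [-0.3, 0.0, 0.5]
grip_width: 72.7
```

```bash
python3 -m inch '[0,0,4,0,0,0,0.6, 0,0,8,0,0,0,0.6, 0,0,13,0,0,8,0.6, 0,-4,17,0,0,16,0.6, 0,-8,17,0,0,24,0.6]'; python3 -m inch '[-1,-4,0,0,0,8,1, -2,-8,0,0,0,16,1, -2.5,-12,0,0,0,24,1, -3,-16,0,0,0,32,1, -3.5,-20,0,0,0,40,1]';python3 -m inch '[0,-4,0,0,0,8,1, 0,-7,0,0,0,16,1, 0,-7,0,0,0,23,1, 0,-7,0,0,0,23,1, 0,-7,0,0,0,23,1]'; python3 - <<'E'
from h import *
st()
cal,im=shot("wrist","w3.png"); c2,i2=shot("top","t3.png")
for x in moulds(i2,c2): print(x[2])
print(proj(cal,(545,-129,52)))
E
```

```text
time: 7.3
tool_pos: [582.0, 141.9, 227.0]
tcp_rot: [3.136, 0.009, 2.046]
contact_force: [-0.2, -0.7, -0.4]
grip_width: 73.7
time: 7.8
tool_pos: [546.8, -59.7, 227.6]
tcp_rot: [3.136, 0.011, 2.75]
contact_force: [-0.2, 0.1, -0.6]
grip_width: 91.6
time: 8.3
tool_pos: [546.8, -129.5, 227.9]
tcp_rot: [3.136, 0.011, -3.135]
contact_force: [-0.8, -0.7, 0.5]
grip_width: 91.8
t 8.3 pos [ 546.8 -129.5  227.9] rot [ 3.136  0.011 -3.135] F [-0.77 -0.65  0.47] M [ 0.03  0.07 -0.  ] w 91.8
[582.4 225.3]
[ 653.7 -123.8]
(np.float64(276.0914899937184), np.float64(179.34632592607463))
```

View pics/w3.png

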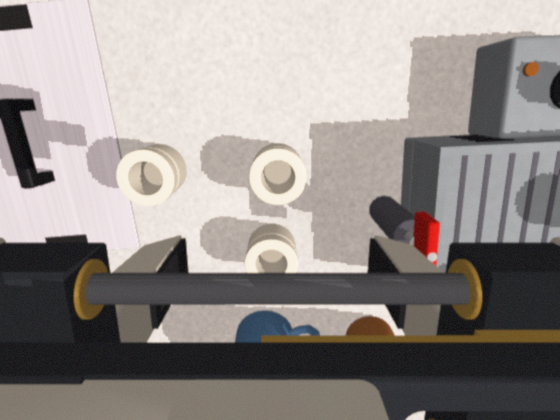

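View pics/t3.png

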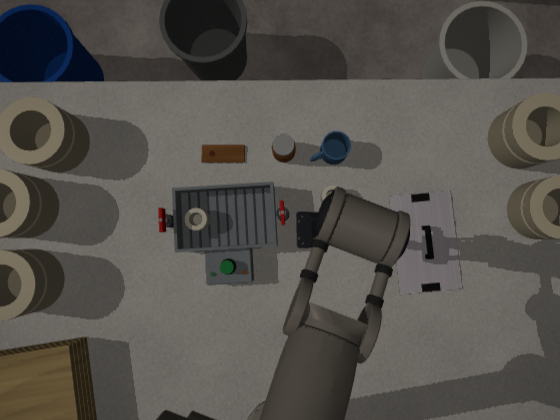

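B shows at (278,176), as expected; the first mould stands in the tray at (196,219) in the top view.

```bash
python3 -m inch '[-0.1,0,-4.5,0,0.6,0,1, -0.1,0,-9,0,0.6,0,1, -0.1,0,-13.5,0,0.6,0,1, -0.1,0,-17,-0.3,0.6,0,1, -0.1,0,-20.6,-0.3,0.6,0,1]';  python3 -m inch '[0,0,0,0,0,0,1, 0,0,0,0,0,0,-1, 0,0,0,0,0,0,-1, 0,0,0,0,0,0,-1, 0,0,0,0,0,0,-1]';python3 -m inch '[0,0,0,0,0,0,-1, 0,0,0,0,0,0,-1, 0,0,1,0,0,0,-1, 0,0,3,0,0,0,-1, 0,0,4,0,0,0,-1]'; python3 -m inch '[0,0,0,0,0,0,-1, 0,0,0,0,0,0,-1, 0,0,0,0,0,0,-1, 0,0,0,0,0,0,-1, 0,0,0,0,0,0,-1]'
```

```text
time: 8.9
tool_pos: [545.9, -128.0, 20.5]
tcp_rot: [3.141, 0.001, -3.133]
contact_force: [0.6, -0.3, 0.1]
grip_width: 91.8
time: 9.4
tool_pos: [546.8, -128.3, 22.2]
tcp_rot: [-3.141, 0.004, -3.134]
contact_force: [0.2, 0.0, -0.3]
grip_width: 64.4
time: 9.9
tool_pos: [547.3, -128.5, 63.7]
tcp_rot: [-3.141, 0.005, -3.134]
contact_force: [0.1, -0.7, -3.1]
grip_width: 57.4
time: 10.4
tool_pos: [547.0, -128.4, 63.1]
tcp_rot: [-3.141, 0.004, -3.134]
contact_force: [0.6, -1.0, -3.6]
grip_width: 57.5
```

Wet too (about 3.4 N). Carrying to the middle of the tray.

```bash
python3 -m inch '[0,0,4,0,0,-8,-1, 0,0,8,0,0,-16,-1, 0,2,11,0,0,-24,-1, 1,5,11,0,0,-32,-1, 2,9,11,0,0,-40,-1]'; python3 -m inch '[0.5,4,0,0,0,-8,-1, 1,8,0,0,0,-16,-1, 1.5,12,0,0,0,-24,-1, 1.8,16,0,0,0,-32,-1, 1.8,18.4,0,0,0,-40,-1]';python3 -m inch '[0,0,0,0,0,-3,-1, 0,0,0,0,0,-7.5,-1, 0,0,0,0,0,-7.5,-1, 0,0,0,0,0,-7.5,-1, 0,0,0,0,0,-7.5,-1]'; python3 - <<'E'
from h import *
st()
cal,im=shot("wrist","w4.png")
E
```

```text
time: 10.9
tool_pos: [567.7, -38.8, 174.2]
tcp_rot: [3.141, 0.006, 2.443]
contact_force: [-0.6, 0.1, -3.3]
grip_width: 57.6
time: 11.4
tool_pos: [585.3, 148.2, 173.7]
tcp_rot: [-3.141, 0.005, 1.741]
contact_force: [0.6, 0.1, -3.7]
grip_width: 57.7
time: 11.9
tool_pos: [585.3, 147.9, 173.5]
tcp_rot: [-3.141, 0.005, 1.611]
contact_force: [0.2, -0.7, -3.8]
grip_width: 57.8
t 11.9 pos [585.3 147.9 173.5] rot [-3.141  0.005  1.611] F [ 0.2  -0.7  -3.75] M [-0.15  0.05  0.02] w 57.8
```

View pics/w4.png

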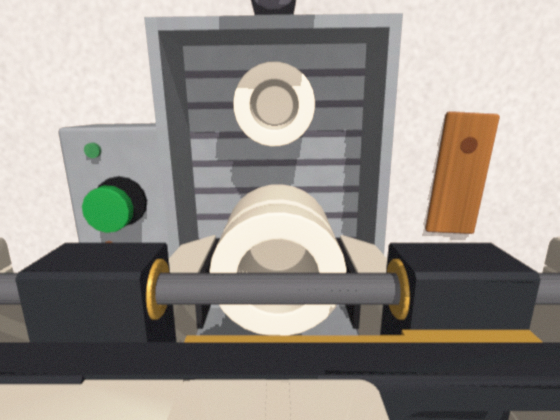

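A stands upright in the tray at (275,104), and B is centred. Lowering B.

```bash
python3 -m inch '[0,0,-3,0,0,0,-1, 0,0,-6,0,0,0,-1, 0,0,-9,0,0,0,-1, 0,0,-11,0,0,0,-1, 0,0,-11.9,0,0,0,-1]'; python3 -m inch '[0,0,-0.1,0,0,0,-1, 0,0,-0.2,0,0,0,-1, 0,0,-0.2,0,0,0,0.6, 0,0,-0.2,0,0,0,0.6, 0,0,-0.2,0,0,0,0.6]'; python3 -m inch '[0,0,4,0,0,0,0.6, 0,0,8,0,0,0,0.6, 0,0,13,0,0,8,0.6, 0,-4,17,0,0,16,0.6, 0,-8,17,0,0,24,0.6]'
```

```text
time: 12.45
tool_pos: [584.0, 147.4, 52.5]
tcp_rot: [-3.137, 0.006, 1.611]
contact_force: [-19.2, -3.5, 37.0]
grip_width: 58.0
time: 12.95
tool_pos: [584.8, 147.4, 51.3]
tcp_rot: [-3.139, 0.006, 1.611]
contact_force: [0.3, -0.0, 0.5]
grip_width: 72.7
time: 13.45
tool_pos: [587.2, 68.1, 227.4]
tcp_rot: [3.134, 0.01, 2.039]
contact_force: [0.9, -1.1, -0.5]
grip_width: 73.4
```

```bash
python3 -m inch '[1,-4,0,0,0,8,1, 2,-8,0,0,0,16,1, 3,-12,0,0,0,24,1, 4,-16,0,0,0,32,1, 5.5,-20.4,0,0,0,40,1]';python3 -m inch '[0,0,0,0,0,8,1, 0,0,0,0,0,16,1, 0,0,0,0,0,23,1, 0,0,0,0,0,23,1, 0,0,0,0,0,23,1]'; python3 - <<'E'
from h import *
st()
cal,im=shot("wrist","w5.png"); c2,i2=shot("top","t5.png")
for x in moulds(i2,c2): print(x[2])
print(proj(cal,(642,-136,52)))
E
```

```text
time: 13.95
tool_pos: [642.4, -137.3, 228.1]
tcp_rot: [3.134, 0.011, 2.744]
contact_force: [0.7, 1.1, -0.4]
grip_width: 92.0
time: 14.45
tool_pos: [642.5, -137.3, 228.2]
tcp_rot: [3.134, 0.012, -3.141]
contact_force: [0.4, 0.3, -0.3]
grip_width: 92.1
t 14.45 pos [ 642.5 -137.3  228.2] rot [ 3.134  0.012 -3.141] F [ 0.44  0.26 -0.26] M [ 0.06  0.   -0.02] w 92.1
[582.8 225.1]
[586.8 154.3]
[ 623.5 -140.3]
(np.float64(276.6541459270394), np.float64(180.47623649988438))
```

View pics/w5.png

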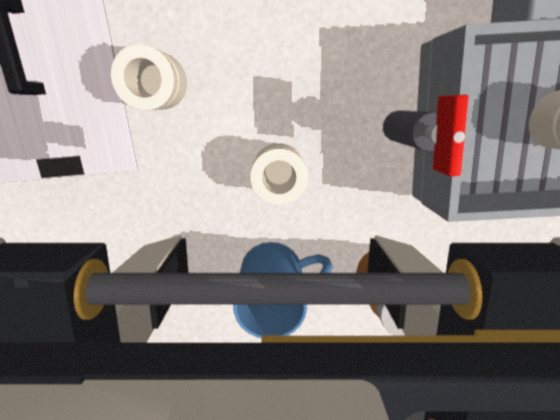

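View pics/t5.png

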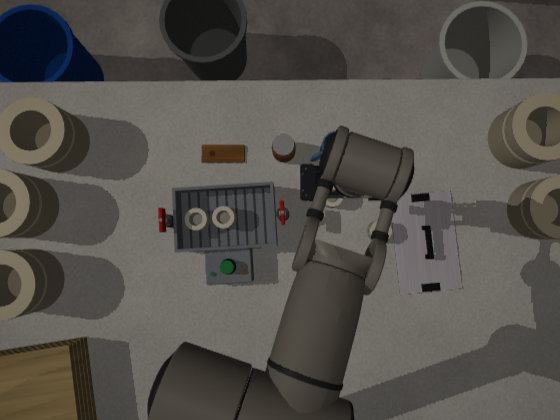

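D shows at (279,176), where expected.

```bash
python3 -m inch '[0,0,-4.5,0,0.6,0,1, 0,0,-9,0,0.6,0,1, 0,0,-13.5,0,0.6,0,1, 0,0,-17,-0.4,0.6,0,1, 0,0,-20.6,-0.4,0.6,0,1]';  python3 -m inch '[0,0,0,0,0,0,1, 0,0,0,0,0,0,-1, 0,0,0,0,0,0,-1, 0,0,0,0,0,0,-1, 0,0,0,0,0,0,-1]';python3 -m inch '[0,0,0,0,0,0,-1, 0,0,0,0,0,0,-1, 0,0,1,0,0,0,-1, 0,0,3,0,0,0,-1, 0,0,4,0,0,0,-1]'; python3 -m inch '[0,0,0,0,0,0,-1, 0,0,0,0,0,0,-1, 0,0,0,0,0,0,-1, 0,0,0,0,0,0,-1, 0,0,0,0,0,0,-1]'
```

```text
time: 15.05
tool_pos: [642.4, -136.8, 20.8]
tcp_rot: [3.141, 0.001, -3.142]
contact_force: [0.6, -0.3, -0.6]
grip_width: 91.8
time: 15.55
tool_pos: [643.3, -137.2, 22.7]
tcp_rot: [-3.141, 0.004, 3.142]
contact_force: [0.9, -0.5, 0.4]
grip_width: 64.3
time: 16.05
tool_pos: [644.1, -137.4, 64.8]
tcp_rot: [-3.14, 0.006, 3.142]
contact_force: [-0.5, 0.5, -2.2]
grip_width: 57.7
time: 16.55
tool_pos: [643.7, -137.3, 64.0]
tcp_rot: [-3.141, 0.005, 3.141]
contact_force: [-0.2, 0.0, -2.0]
grip_width: 57.8
```

About 2.1 N: dry. Setting it back down gently.

```bash
python3 -m inch '[0,0,0,0,0,0,-1, 0,0,-1,0,0,0,-1, 0,0,-2.5,0,0,0,-1, 0,0,-3.7,0,0,0,-1, 0,0,-3.8,0,0,0,-1]'; python3 -m inch '[0,0,-0.1,0,0,0,-1, 0,0,-0.2,0,0,0,-1, 0,0,-0.2,0,0,0,1, 0,0,-0.2,0,0,0,1, 0,0,-0.2,0,0,0,1]'; python3 -m inch '[0,0,0,0,0,0,1, 0,0,4,0,0,0,1, 0,0,8,0,0,0,1, 0,0,13,0,0,0,1, 0,0,18,0,0,0,1]'; python3 -m inch '[-2.5,-3.2,1,0,0,0,1, -5,-6.5,2,0,0,0,1, -7.5,-9.5,2,0,0,0,1, -9.5,-12.6,2,0,0,0,1, -9.5,-12.6,2,0,0,0,1]'; python3 - <<'E'
from h import *
st()
cal,im=shot("wrist","w6.png"); c2,i2=shot("top","t6.png")
for x in moulds(i2,c2): print(x[2])
print(proj(cal,(548,-263,52)))
E
```

```text
time: 17.05
tool_pos: [642.6, -136.9, 23.5]
tcp_rot: [3.141, 0.002, 3.141]
contact_force: [0.8, 0.5, -2.2]
grip_width: 57.6
time: 17.55
tool_pos: [642.7, -136.9, 21.5]
tcp_rot: [3.141, 0.002, 3.141]
contact_force: [-0.2, -0.1, -0.2]
grip_width: 76.9
time: 18.05
tool_pos: [642.3, -136.8, 203.0]
tcp_rot: [3.141, 0.001, 3.141]
contact_force: [0.4, 0.2, 0.4]
grip_width: 91.5
time: 18.55
tool_pos: [545.0, -266.5, 223.2]
tcp_rot: [-3.141, 0.0, 3.137]
contact_force: [0.9, -0.3, -0.4]
grip_width: 92.1
t 18.55 pos [ 545.  -266.5  223.2] rot [-3.141  0.     3.137] F [ 0.89 -0.32 -0.37] M [ 0.01 -0.03 -0.05] w 92.1
[582.4 225.3]
[586.7 154.3]
[ 641.5 -137.9]
(np.float64(280.3024245054459), np.float64(186.90267516949794))
```

View pics/w6.png

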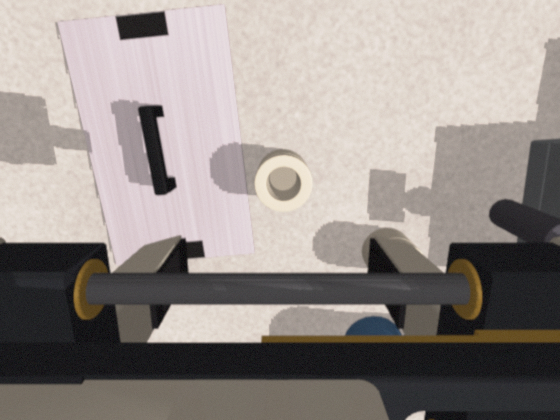

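View pics/t6.png

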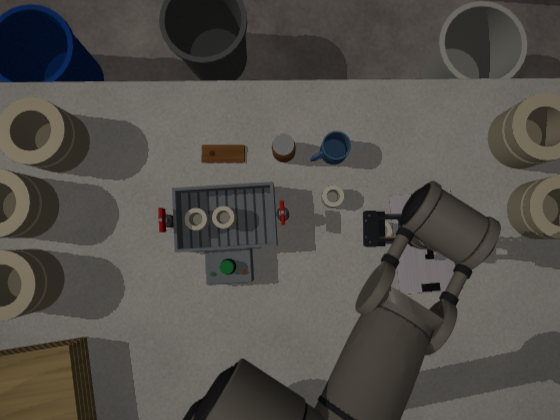

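C shows at (284,183), as expected; D stands at (332,197) in the top view.

```bash
python3 -m inch '[0.3,0.3,-4.5,0,0,0,1, 0.3,0.3,-9,0,0,0,1, 0.3,0.3,-13.5,0,0,0,1, 0.3,0.3,-17,0,0,0,1, 0.3,0.3,-20,0,0,0,1]';  python3 -m inch '[0,0,0,0,0,0,1, 0,0,0,0,0,0,-1, 0,0,0,0,0,0,-1, 0,0,0,0,0,0,-1, 0,0,0,0,0,0,-1]';python3 -m inch '[0,0,0,0,0,0,-1, 0,0,0,0,0,0,-1, 0,0,1,0,0,0,-1, 0,0,3,0,0,0,-1, 0,0,4,0,0,0,-1]'; python3 -m inch '[0,0,0,0,0,0,-1, 0,0,0,0,0,0,-1, 0,0,0,0,0,0,-1, 0,0,0,0,0,0,-1, 0,0,0,0,0,0,-1]'
```

```text
time: 19.15
tool_pos: [550.3, -258.3, 20.6]
tcp_rot: [3.139, -0.0, 3.141]
contact_force: [-0.1, -0.3, -0.8]
grip_width: 91.5
time: 19.65
tool_pos: [551.1, -258.6, 22.2]
tcp_rot: [3.141, 0.002, 3.141]
contact_force: [0.9, -0.2, -0.1]
grip_width: 64.4
time: 20.15
tool_pos: [551.7, -259.1, 64.0]
tcp_rot: [-3.142, 0.004, 3.141]
contact_force: [-0.2, 0.8, -1.2]
grip_width: 57.1
time: 20.65
tool_pos: [551.4, -258.9, 63.4]
tcp_rot: [3.141, 0.003, 3.141]
contact_force: [0.2, 0.3, -2.1]
grip_width: 57.7
```

Dry (about 1.7 N). Setting it down, then going to the panel.

```bash
python3 -m inch '[0,0,0,0,0,0,-1, 0,0,-1,0,0,0,-1, 0,0,-2.5,0,0,0,-1, 0,0,-3.7,0,0,0,-1, 0,0,-3.8,0,0,0,-1]'; python3 -m inch '[0,0,-0.1,0,0,0,-1, 0,0,-0.2,0,0,0,-1, 0,0,-0.2,0,0,0,1, 0,0,-0.2,0,0,0,1, 0,0,-0.2,0,0,0,1]'; python3 -m inch '[0,0,0,0,0,0,1, 0,0,4,0,0,0,1, 0,0,8,0,0,0,1, 0,0,13,0,0,0,1, 0,0,18,0,0,0,1]'; python3 -m inch '[-2.5,-3.2,1,0,0,0,1, -5,-6.5,2,0,0,0,1, -7.5,-9.5,2,0,0,0,1, -9.5,-13,2,0,0,0,1, -9.5,-13,2,0,0,0,1]'; python3 -m inch '[0,0,0,0,0,0,1, 0,0,0,0,0,0,1, 0,0,0,0,0,0,1, 0,0,0,0,0,0,1, 0,0,0,0,0,0,1]'; python3 - <<'E'
from h import *
st()
cal,im=shot("wrist","w7.png"); c2,i2=shot("top","t7.png")
for x in moulds(i2,c2): print(x[2])
E
```

```text
time: 21.15
tool_pos: [550.3, -258.3, 23.2]
tcp_rot: [3.139, -0.0, 3.141]
contact_force: [-0.1, -0.6, -2.6]
grip_width: 57.5
time: 21.65
tool_pos: [550.6, -258.4, 21.5]
tcp_rot: [3.14, 0.001, 3.141]
contact_force: [-0.1, 0.3, 0.1]
grip_width: 76.8
time: 22.15
tool_pos: [550.2, -258.2, 203.1]
tcp_rot: [3.139, -0.0, 3.141]
contact_force: [0.6, -0.7, -0.7]
grip_width: 91.7
time: 22.65
tool_pos: [452.5, -392.1, 223.1]
tcp_rot: [3.141, -0.001, 3.136]
contact_force: [-0.5, 0.8, -1.0]
grip_width: 91.9
time: 23.15
tool_pos: [453.1, -391.5, 223.1]
tcp_rot: [3.141, -0.001, 3.138]
contact_force: [0.1, -0.4, -0.8]
grip_width: 92.2
t 23.15 pos [ 453.1 -391.5  223.1] rot [ 3.141e+00 -1.000e-03  3.138e+00] F [ 0.14 -0.45 -0.79] M [ 0.02  0.04 -0.01] w 92.2
[ 547.3 -259.3]
[582.6 226.4]
[586.7 154.4]
[ 641.7 -138. ]
```

View pics/w7.png

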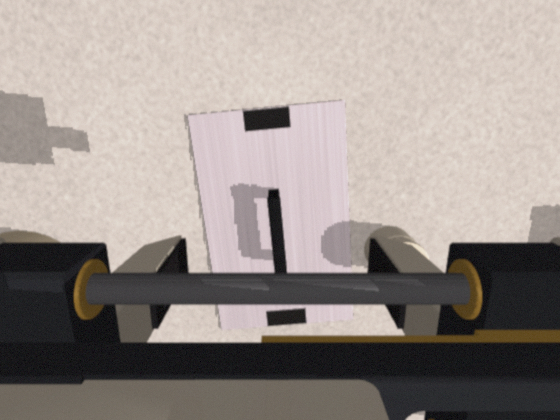

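View pics/t7.png

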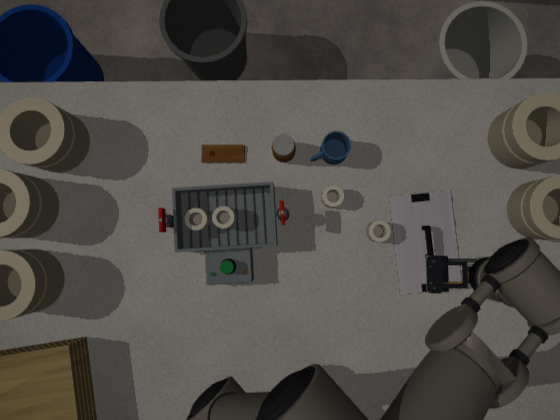

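```bash
python3 - <<'E'
from h import *
cal=bot.calibration("wrist"); im=cv2.imread("pics/w7.png")
P=[onz(cal,*p,5) for p in [(188,115),(344,100),(353,319),(220,329)]]
for p in P: print(p.round(1))
P=np.array(P); print("ctr",P.mean(0).round(1))
# handle dark top-face
g=cv2.cvtColor(im,cv2.COLOR_BGR2GRAY); roi=np.zeros_like(g); roi[185:265,225:330]=255
m=((g<25)&(roi>0)).astype(np.uint8)
for v in range(190,266,10):
    u=np.where(m[v])[0]; 
    if len(u): print(v,u.min(),u.max(),onz(cal,(u.min()+u.max())/2,v,43).round(1))
cv2.imwrite("pics/w7h.png",cv2.resize(im[170:290,180:380],None,fx=4,fy=4,interpolation=cv2.INTER_CUBIC))
t=cv2.imread("pics/top0.png"); cv2.imwrite("pics/t0h.png",cv2.resize(t[180:305,380:470],None,fx=6,fy=4.5,interpolation=cv2.INTER_CUBIC))
E
```

```text
[ 386.6 -486.9]
[ 371.9 -319.6]
[ 639.6 -295.2]
[ 653.6 -465.6]
ctr [ 512.9 -391.8]
200 269 272 [ 471.6 -398.1]
210 270 276 [ 482.4 -395.6]
220 271 278 [ 493.4 -394.1]
230 276 277 [ 504.6 -392. ]
240 273 278 [ 516.  -393.2]
250 274 276 [ 527.5 -393.8]
260 275 281 [ 539.3 -390.6]
```

View pics/w7h.png

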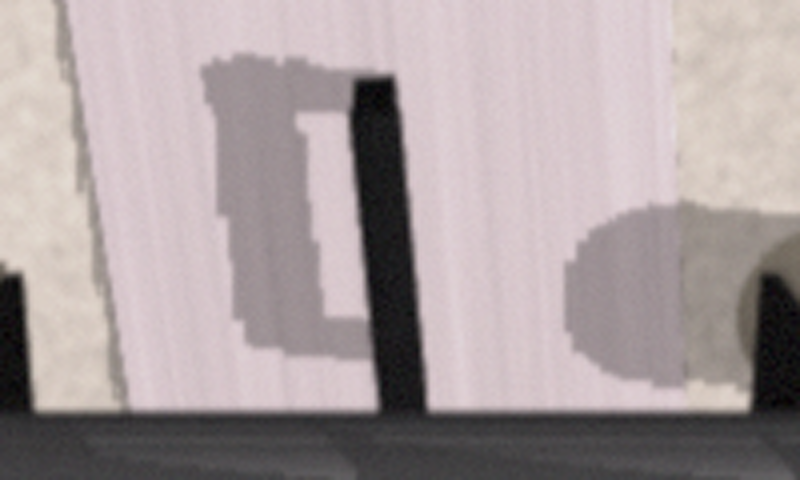

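The handle runs along the panel at about 5° from world x, centred near (514,-391).

```bash
python3 -m inch '[3,0,0,0,0,3,1, 6.1,0,0,0,0,5,1, 6.1,0,0,0,0,5,1, 6.1,0,0,0,0,5,1, 6.1,0,0,0,0,5,1]';  python3 -m inch '[0,0,-4.5,0,0,0,1, 0,0,-9,0,0,0,1, 0,0,-13.5,0,0,0,1, 0,0,-17,0,0,0,1, 0,0,-18.5,0,0,0,1]'; python3 - <<'E'
from h import *
st()
cal,im=shot("wrist","w8.png")
E
```

```text
time: 23.75
tool_pos: [513.1, -391.7, 223.0]
tcp_rot: [3.141, -0.002, -3.059]
contact_force: [-0.3, 0.1, 0.0]
grip_width: 91.9
time: 24.25
tool_pos: [510.7, -390.4, 34.6]
tcp_rot: [3.136, -0.006, -3.061]
contact_force: [-0.8, -0.7, 0.7]
grip_width: 91.6
t 24.25 pos [ 510.7 -390.4   34.6] rot [ 3.136 -0.006 -3.061] F [-0.8  -0.68  0.71] M [ 0.03  0.   -0.01] w 91.6
```

View pics/w8.png

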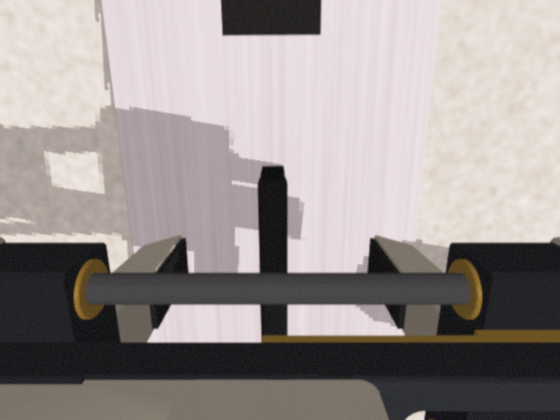

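Aligned: the handle is vertical at u≈273 between the pads, its near end at about (272,182). Lowering and closing.

```bash
python3 - <<'E'
from h import *
cal=bot.calibration("wrist")
for v in (168,176,184): print(onz(cal,272.5,v,43).round(1))
E
python3 -m inch '[0.3,0,-1,0,0,0,1, 0.3,0,-1.7,0,0,0,1, 0.3,0,-1.7,0,0,0,-1, 0.3,0,-1.7,0,0,0,-1, 0.3,0,-1.7,0,0,0,-1]'; python3 -m inch '[0,0,0,0,0,0,-1, 0,0,0,0,0,0,-1, 0,0,0,0,0,0,-1, 0,0,0,0,0,0,-1, 0,0,0,0,0,0,-1]'; python3 -m inch '[0,0,0,0,0,0,-1, 0,0,0,0,0,0,-1, 0,0,0,0,0,0,-1, 0,0,0,0,0,0,-1, 0,0,0,0,0,0,-1]'
```

```text
[ 463.9 -395.5]
[ 467.5 -395.2]
[ 471.2 -394.9]
time: 24.8
tool_pos: [514.2, -390.8, 18.0]
tcp_rot: [3.137, -0.005, -3.06]
contact_force: [-0.1, 0.2, -0.6]
grip_width: 72.4
time: 25.3
tool_pos: [514.2, -390.8, 18.0]
tcp_rot: [3.137, -0.005, -3.06]
contact_force: [0.8, -0.7, -0.2]
grip_width: 31.9
time: 25.8
tool_pos: [514.2, -391.0, 18.0]
tcp_rot: [3.137, -0.005, -3.06]
contact_force: [0.3, -1.8, -1.5]
grip_width: 13.2
```

Gripped at 13.2 mm opening. Lifting straight up.

```bash
python3 -m inch '[0,0,0.5,0,0,0,-1, 0,0,2,0,0,0,-1, 0,0,4,0,0,0,-1, 0,0,6,0,0,0,-1, 0,0,8,0,0,0,-1]'; python3 -m inch '[0,0,3,0,0,0,-1, 0,0,6,0,0,0,-1, 0,0,9,0,0,0,-1, 0,0,11,0,0,0,-1, 0,0,11,0,0,0,-1]'; python3 - <<'E'
from h import *
st();print(bot.get_obs()["joint_positions"].round(2))
c2,i2=shot("top","t9.png")
cal,im=shot("scene","s9.png")
E
```

```text
time: 26.3
tool_pos: [514.1, -390.7, 99.6]
tcp_rot: [3.137, -0.005, -3.06]
contact_force: [0.1, -0.4, -4.2]
grip_width: 13.9
time: 26.8
tool_pos: [515.2, -391.5, 214.1]
tcp_rot: [-3.141, 0.0, -3.06]
contact_force: [0.1, -0.4, -4.1]
grip_width: 13.8
t 26.8 pos [ 515.2 -391.5  214.1] rot [-3.141  0.    -3.06 ] F [ 0.1  -0.38 -4.13] M [-0.05 -0.01 -0.06] w 13.8
[-0.77  0.58  1.17 -0.    1.39 -2.42]
```

View pics/s9.png

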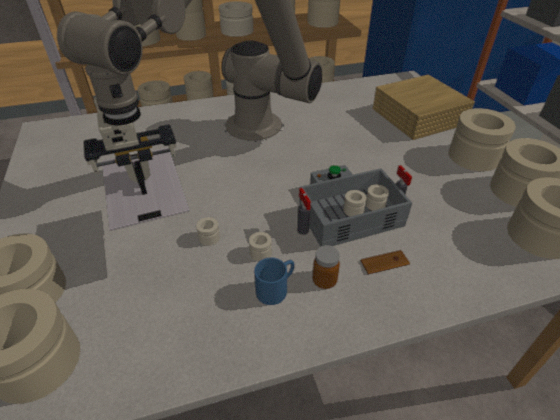

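Panel lifted level (4.1 N). Checking the dryer pose with the rim corners.

```bash
python3 - <<'E'
from h import *
cal=bot.calibration("top")
im=cv2.imread("pics/t9.png"); cv2.imwrite("pics/t9d.png",cv2.convertScaleAbs(cv2.resize(im[165:295,145:300],None,fx=5,fy=4.6,interpolation=cv2.INTER_CUBIC),alpha=1.6))
P=np.array([onz(cal,140+a/2.3,110+b/2.3,90) for a,b in [(76,180),(307,167),(314,312),(80,326)]]);print(P.round(1),P.mean(0))
E
```

```text
[[659.2 276.1]
 [671.6  18. ]
 [510.   11.2]
 [496.9 270. ]] [584.44187242 143.84185042]
```

View pics/t9d.png

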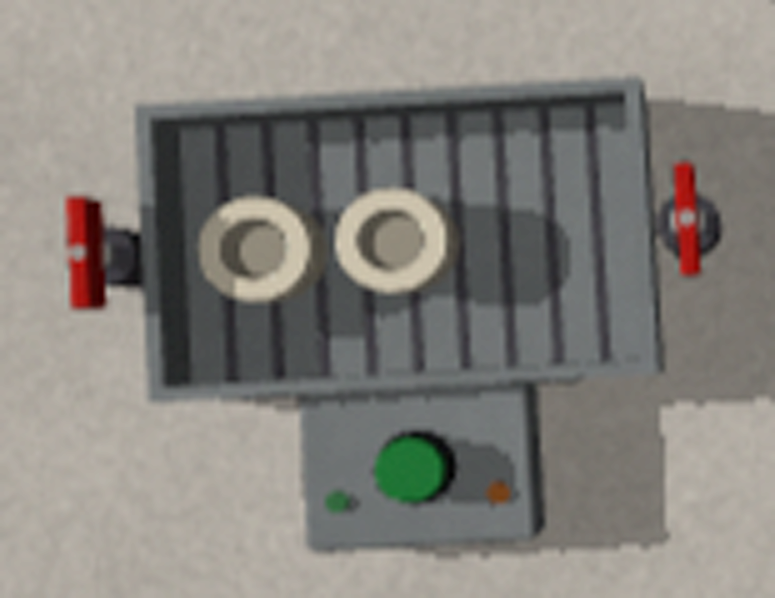

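```bash
python3 - <<'E'
from h import *
cal=bot.calibration("top")
P=np.array([onz(cal,145+a/5,165+b/4.6,90) for a,b in [(137,105),(641,80),(661,372),(153,400)]]);print(P.round(1),P.mean(0).round(1))
for a,b in ((0,1),(3,2)):
    d=P[a]-P[b]; print(np.degrees(np.arctan2(-d[0],d[1])),np.linalg.norm(d))
for a,b in ((0,3),(1,2)):
    d=P[a]-P[b]; print(np.degrees(np.arctan2(d[1],d[0])),np.linalg.norm(d))
W=np.array([onz(cal,145+a/5,165+b/4.6,133) for a,b in [(68,198),(85,308),(676,163),(699,273)]])
print(W.round(1))
W=np.array([onz(cal,145+a/5,165+b/4.6,133) for a,b in [(78,252),(687,218)]]); print("wings",W.round(1),W.mean(0))
print("pl",onz(cal,145+412/5,165+468/4.6,90))
E
python3 -m inch '[0,2,0,0,0,-6,-1, 1,5,0,0,0,-12,-1, 1.5,8,0,0,0,-18,-1, 2,12,0,0,0,-24,-1, 3,16,0,0,0,-30,-1]'; python3 -m inch '[1,4,0,0,0,-6,-1, 1.5,8,0,0,0,-12,-1, 2,12,0,0,0,-18,-1, 3,16,0,0,0,-24,-1, 3.5,20,0,0,0,-30,-1]'
```

```text
[[660.4 277.7]
 [672.2  18.7]
 [509.5   9.5]
 [496.3 267.9]] [584.6 143.5]
2.618092181376206 259.2644446407545
2.9157800108206904 258.73783212995806
3.4229444398164417 164.33131382262786
3.243242640835969 162.98050104939793
[[ 6.056e+02  2.998e+02]
 [ 5.467e+02  2.907e+02]
 [ 6.219e+02  2.000e-01]
 [ 5.628e+02 -1.070e+01]]
wings [[576.6 294.5]
 [592.3  -5.1]] [584.45646826 144.73727671]
pl [457.83741303 136.20254329]
time: 27.4
tool_pos: [542.5, -228.6, 207.3]
tcp_rot: [3.136, -0.009, 2.694]
contact_force: [0.5, 0.2, -3.9]
grip_width: 13.8
time: 27.9
tool_pos: [576.8, -26.7, 205.4]
tcp_rot: [3.139, -0.012, 2.166]
contact_force: [0.9, 0.5, -5.9]
grip_width: 13.7
```

```bash
python3 -m inch '[0.2,3.5,0,0,0,-6,-1, 0.4,7,0,0,0,-12,-1, 0.6,11,0,0,0,-18,-1, 0.8,15,0,0,0,-24,-1, 0.8,17.1,0,0,0,-31.2,-1]'; python3 -m inch '[0,0,0,0,0,0,-1, 0,0,0,0,0,0,-1, 0,0,0,0,0,0,-1, 0,0,0,0,0,0,-1, 0,0,0,0,0,0,-1]'; python3 - <<'E'
from h import *
st()
c2,i2=shot("wrist","w10.png")
c2,i2=shot("top","t10.png")
cal,im=shot("scene","s10.png")
E
```

```text
time: 28.4
tool_pos: [583.4, 147.4, 203.3]
tcp_rot: [-3.141, -0.013, 1.619]
contact_force: [0.1, -0.2, -4.5]
grip_width: 14.0
time: 28.9
tool_pos: [583.5, 146.3, 203.2]
tcp_rot: [-3.141, -0.012, 1.618]
contact_force: [0.0, -0.9, -4.4]
grip_width: 14.0
t 28.9 pos [583.5 146.3 203.2] rot [-3.141 -0.012  1.618] F [ 0.04 -0.86 -4.44] M [-0.08  0.06 -0.04] w 14.0
```

View pics/w10.png

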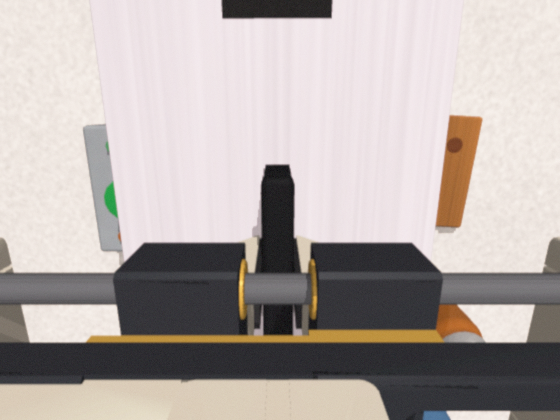

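View pics/s10.png

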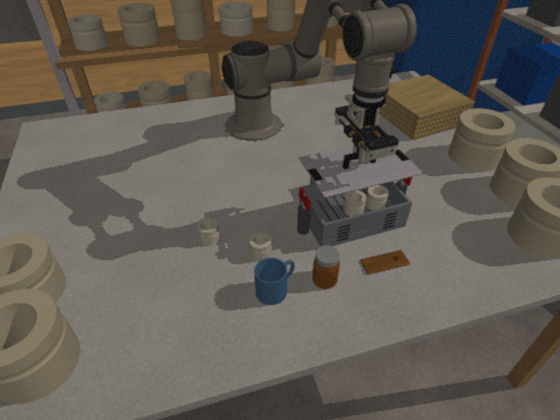

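View pics/t10.png

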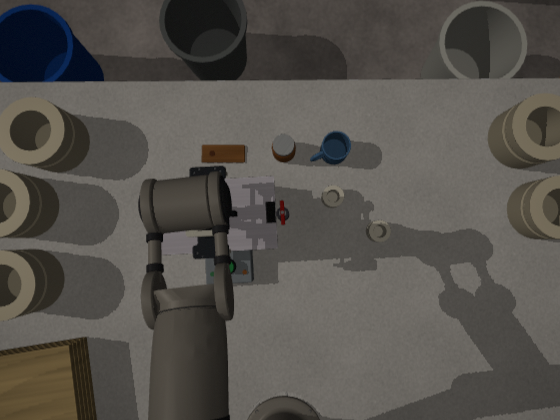

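```bash
python3 -m inch '[0.1,-0.4,-2,-0.4,0,0.2,-1, 0.1,-0.4,-4,-0.4,0,0.2,-1, 0.1,-0.4,-6,-0.4,0,0.2,-1, 0.1,-0.4,-8,-0.4,0,0.2,-1, 0.1,-0.4,-8.5,-0.4,0,0.2,-1]'; python3 -m inch '[0,0,0,0,0,0,-1, 0,0,0,0,0,0,-1, 0,0,0,0,0,0,-1, 0,0,0,0,0,0,-1, 0,0,0,0,0,0,-1]'; python3 - <<'E'
from h import *
st()
cal,im=shot("top","t11.png"); 
cv2.imwrite("pics/t11d.png",cv2.convertScaleAbs(cv2.resize(im[165:295,145:300,::-1],None,fx=5,fy=4.6,interpolation=cv2.INTER_CUBIC),alpha=1.6))
shot("wrist","w11.png")
E
```

```text
time: 29.55
tool_pos: [583.2, 142.5, 116.1]
tcp_rot: [-3.136, -0.005, 1.622]
contact_force: [0.1, -0.4, -4.2]
grip_width: 13.4
time: 30.05
tool_pos: [583.5, 142.5, 116.8]
tcp_rot: [-3.137, -0.005, 1.622]
contact_force: [-0.9, -1.3, -4.2]
grip_width: 13.6
t 30.05 pos [583.5 142.5 116.8] rot [-3.137 -0.005  1.622] F [-0.95 -1.3  -4.23] M [-0.14  0.04 -0.02] w 13.6
```

View pics/t11d.png

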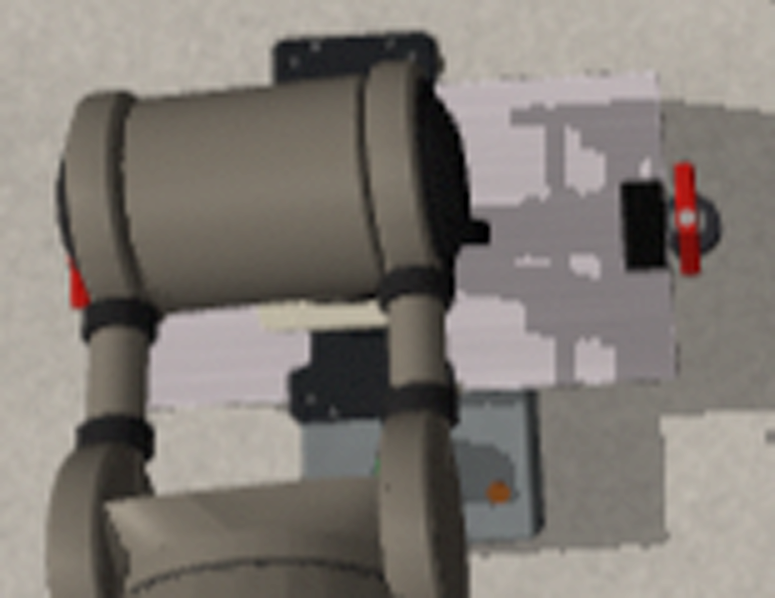

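View pics/w11.png

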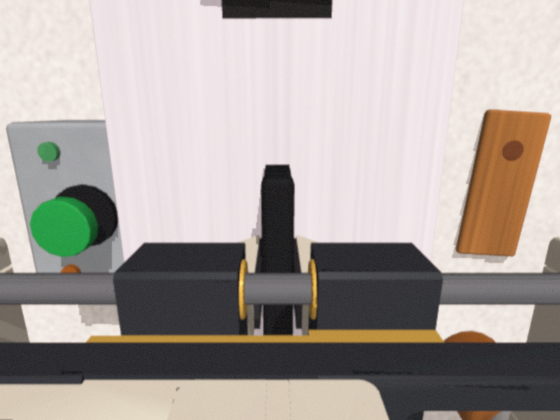

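```bash
python3 - <<'E'
from h import *
cal=bot.calibration("top")
a,b,c=[onz(cal,145+p/5,165+q/4.6,104) for p,q in [(658,72),(677,380),(148,410)]]
print(a,b,c,"ctr",(a+c)/2, np.linalg.norm(a-b),np.linalg.norm(b-c)); d=c-b; print(np.degrees(np.arctan2(-d[0],d[1])))
m=(a+b)/2; t=np.radians(2.9); print("ctr from end",m+135*np.array([-np.sin(t),np.cos(t)]))
E
```

```text
[674.81401845   9.56432607] [505.30357367   1.10716994] [491.31996911 266.79329461] ctr [583.06699378 138.17881034] 169.72128439967935 266.05386303815817
3.0128142403669584
ctr from end [583.22874915 140.16286123]
```

```bash
python3 -m inch '[0.1,0.3,0,0,0,0,-1, 0.1,0.3,-0.3,0,0,0,-1, 0.1,0.3,-0.6,0,0,0,-1, 0.1,0.3,-0.7,0,0,0,-1, 0.1,0.3,-0.8,0,0,0,-1]'; python3 -m inch '[0,0,-0.1,0,0,0,-1, 0,0,-0.1,0,0,0,-1, 0,0,-0.2,0,0,0,-1, 0,0,-0.2,0,0,0,-1, 0,0,-0.2,0,0,0,-1]'; python3 -c "
from h import *
st()"
```

```text
time: 30.65
tool_pos: [584.1, 145.5, 108.3]
tcp_rot: [-3.136, -0.005, 1.622]
contact_force: [-0.7, -0.7, -2.0]
grip_width: 13.8
time: 31.15
tool_pos: [584.2, 145.5, 107.9]
tcp_rot: [-3.138, -0.005, 1.622]
contact_force: [-6.3, -0.5, 9.1]
grip_width: 13.9
t 31.15 pos [584.2 145.5 107.9] rot [-3.138 -0.005  1.622] F [-6.32 -0.54  9.1 ] M [-0.19  0.71 -0.  ] w 13.9
```

Seated with contact (9 N). Opening a little and retreating upward.

```bash
python3 -m inch '[0,0,0.1,0,0,0,0, 0,0,0.1,0,0,0,0, 0,0,0.1,0,0,0,0, 0,0,0.1,0,0,0,0, 0,0,0.1,0,0,0,0]'; python3 -m inch '[0,0,2,0,0,0,0, 0,0,5,0,0,0,0, 0,0,9,0,0,0,0, 0,-4,12,0,0,0,0, 0,-8,12,0,0,0,0]';python3 -m inch '[-2,-5,0,0,0,0,0, -4,-10,0,0,0,0,0, -6,-15,0,0,0,0,0, -8,-20,0,0,0,0,0, -10,-25,0,0,0,0,0]'; python3 - <<'E'
from h import *
st()
cal,im=shot("top","t12.png"); 
cv2.imwrite("pics/t12d.png",cv2.convertScaleAbs(cv2.resize(im[165:295,145:300,::-1],None,fx=5,fy=4.6,interpolation=cv2.INTER_CUBIC),alpha=1.6))
shot("scene","s12.png")
E
```

```text
time: 31.65
tool_pos: [584.2, 145.5, 108.7]
tcp_rot: [-3.137, -0.005, 1.622]
contact_force: [-0.1, 0.0, 0.4]
grip_width: 44.9
time: 32.15
tool_pos: [586.4, 65.5, 233.7]
tcp_rot: [3.137, -0.005, 1.625]
contact_force: [1.1, 0.1, 0.6]
grip_width: 45.3
time: 32.65
tool_pos: [492.3, -168.8, 233.8]
tcp_rot: [3.136, -0.004, 1.625]
contact_force: [0.6, -0.4, -0.0]
grip_width: 45.5
t 32.65 pos [ 492.3 -168.8  233.8] rot [ 3.136 -0.004  1.625] F [ 0.64 -0.37 -0.02] M [-0.18 -0.02  0.01] w 45.5
```

View pics/t12d.png

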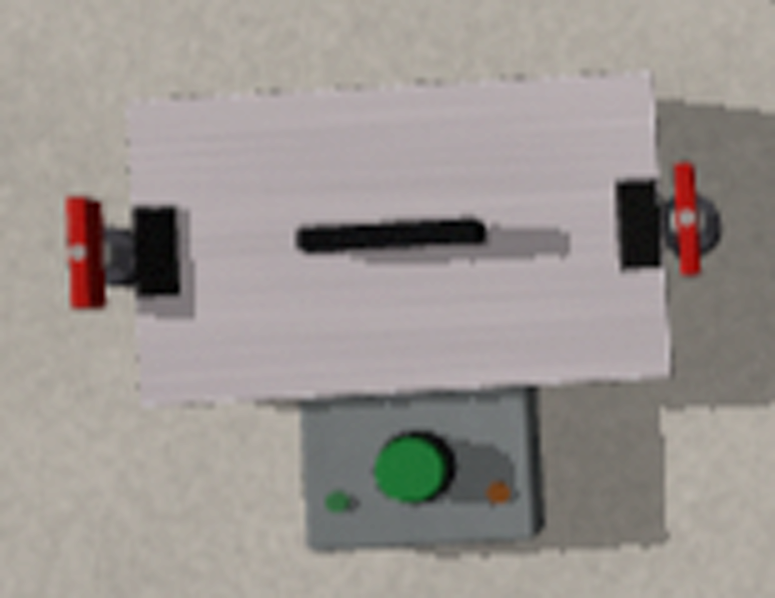

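View pics/s12.png

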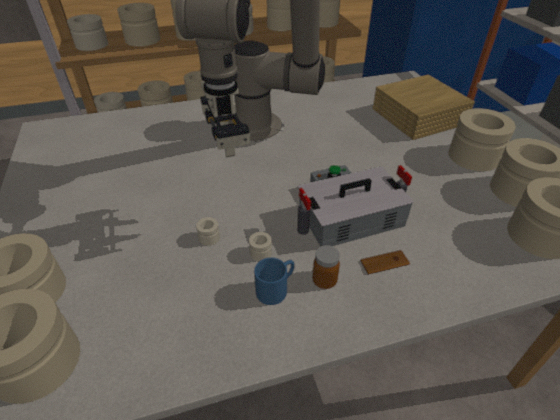

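```bash
python3 - <<'E'
from h import *
cal=bot.calibration("top")
P=np.array([onz(cal,145+a/5,165+b/4.6,95) for a,b in [(127,103),(650,73),(670,377),(141,406)]]);print(P.round(1),P.mean(0).round(1))
for a,b in ((0,1),(3,2)):
    d=P[a]-P[b]; print(np.degrees(np.arctan2(-d[0],d[1])),np.linalg.norm(d))
E
```

```text
[[660.9 281.5]
 [675.5  13.9]
 [506.8   4.8]
 [493.2 272.7]] [584.1 143.2]
3.103926279406025 268.00331229651647
2.896503714541019 268.18958958173806
```

The panel is centred within about 1–2 mm and square (3.0° against 2.9°). Now the right stud: align jaws across the wing.

```bash
python3 -m inch '[1,2,0,0,0,8,0, 2,4,0,0,0,16,0, 3,6,0,0,0,24,0, 4,8,0,0,0,32,0, 5,9,0,0,0,40,0]'; python3 -m inch '[1,2,0,0,0,8,0, 2,4,0,0,0,16,0, 3,6,0,0,0,24,0, 4,7,0,0,0,32,0, 5,7.3,-2,0,0,40,0]';python3 -m inch '[0,0,0,0,0,8,0, 0,0,0,0,0,9.8,0, 0,0,0,0,0,9.8,0, 0,0,0,0,0,9.8,0, 0,0,0,0,0,9.8,0]'; python3 - <<'E'
from h import *
st();print(bot.get_obs()["joint_positions"].round(2))
cal,im=shot("wrist","w13.png")
print(proj(cal,(592.1,-5.6,133)))
E
```

```text
time: 33.25
tool_pos: [541.8, -79.8, 233.6]
tcp_rot: [3.137, -0.003, 2.323]
contact_force: [-0.1, -0.5, -0.1]
grip_width: 45.8
time: 33.75
tool_pos: [593.7, -4.6, 215.9]
tcp_rot: [3.136, 0.002, 3.03]
contact_force: [1.0, -0.4, 0.1]
grip_width: 46.0
time: 34.25
tool_pos: [593.8, -4.3, 216.0]
tcp_rot: [3.136, 0.002, -3.083]
contact_force: [0.7, 0.3, 0.3]
grip_width: 46.0
t 34.25 pos [593.8  -4.3 216. ] rot [ 3.136e+00  2.000e-03 -3.083e+00] F [0.74 0.27 0.28] M [-0.    0.03  0.01] w 46.0
[-0.14  0.48  1.34  0.01  1.32 -1.77]
(np.float64(274.02724150572203), np.float64(207.1966033992443))
```

View pics/w13.png

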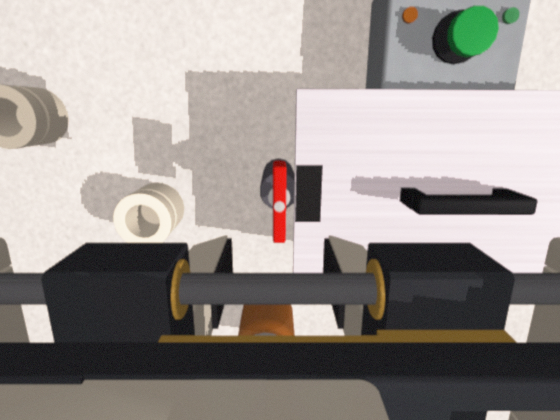

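```bash
python3 - <<'E'
from h import *
cal=bot.calibration("wrist"); im=cv2.imread("pics/w13.png"); h=cv2.cvtColor(im,cv2.COLOR_BGR2HSV)
m=cv2.inRange(h,(0,170,120),(6,255,255))|cv2.inRange(h,(174,170,120),(180,255,255))
c,_=cv2.findContours(m,cv2.RETR_EXTERNAL,cv2.CHAIN_APPROX_NONE); k=max(c,key=cv2.contourArea); print(cv2.minAreaRect(k),cv2.boundingRect(k))
print(onz(cal,280,206,133), cal["cx"],cal["cy"])
# projection of points down tool axis
o=bot.get_obs();p=o["tool_pos"]
for z in (133,150,216): print(proj(cal,(p[0],p[1],z)))
E
```

```text
((279.5, 182.0), (40.0, 13.0), 90.0) (273, 162, 14, 41)
[590.93097404  -1.34835399] 277.50331637436165 201.758743193605
(np.float64(275.6866352343719), np.float64(209.40972920969352))
(np.float64(275.68586592180145), np.float64(216.52132470977006))
(np.float64(275.68149014634366), np.float64(256.97139175678274))
```

The wing is at about (280,206), practically on the gripper axis (≈278). Descending around it.

```bash
python3 -m inch '[-0.1,0,-3,0,0,-0.4,0, -0.2,0,-6,-0.3,0,-0.4,0, -0.2,0,-8,-0.3,0,-0.4,0, -0.2,0,-10,-0.3,0,-0.4,0, -0.2,0,-10.9,-0.3,0,-0.4,0]'; python3 -m inch '[0,0,0,0,0,0,0, 0,0,0,0,0,0,0, 0,0,0,0,0,0,0, 0,0,0,0,0,0,-0.5, 0,0,0,0,0,0,-0.5]'; python3 - <<'E'
from h import *
st()
cal,im=shot("wrist","w14.png")
E
```

```text
time: 34.8
tool_pos: [590.8, -4.3, 105.1]
tcp_rot: [3.141, -0.001, -3.091]
contact_force: [-0.2, 0.4, -0.4]
grip_width: 45.9
time: 35.3
tool_pos: [591.2, -4.4, 105.9]
tcp_rot: [3.141, 0.0, -3.091]
contact_force: [0.1, -0.8, 0.7]
grip_width: 34.3
t 35.3 pos [591.2  -4.4 105.9] rot [ 3.141  0.    -3.091] F [ 0.14 -0.83  0.75] M [ 0.04 -0.01  0.  ] w 34.3
```

View pics/w14.png

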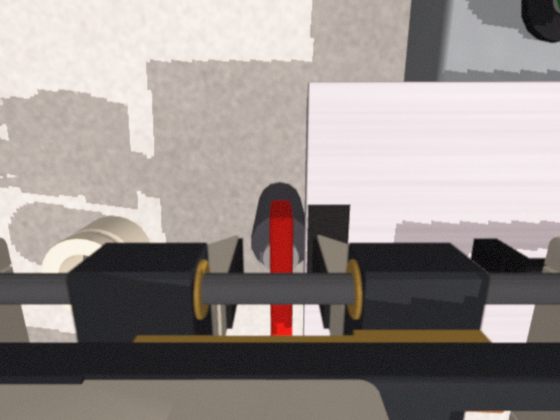

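The wing (u≈282) sits midway between the fingers (240/320). Closing.

```bash
python3 -m inch '[0,0.1,0.1,0,0,0,-0.6, 0,0.1,0.1,0,0,0,-0.6, 0,0.1,0.1,0,0,0,-0.7, 0,0.1,0.1,0,0,0,-0.7, 0,0.1,0.1,0,0,0,-0.7]'; python3 -m inch '[0,0,0,0,0,0,-1, 0,0,0,0,0,0,-1, 0,0,0,0,0,0,-1, 0,0,0,0,0,0,-1, 0,0,0,0,0,0,-1]'; python3 -c "
from h import *
st()"
```

```text
time: 35.85
tool_pos: [591.0, -3.4, 106.6]
tcp_rot: [3.141, -0.0, -3.091]
contact_force: [-0.1, 0.0, 1.0]
grip_width: 13.8
time: 36.35
tool_pos: [591.0, -3.1, 106.6]
tcp_rot: [3.141, -0.0, -3.091]
contact_force: [-0.2, 3.0, 0.8]
grip_width: 10.2
t 36.35 pos [591.   -3.1 106.6] rot [ 3.141 -0.    -3.091] F [-0.23  3.04  0.81] M [ 0.48  0.04 -0.08] w 10.2
```

```bash
python3 -m inch '[0,0,-0.2,0,0,0,-1, 0,0,-0.4,0,0,0,-1, 0,0,-0.6,0,0,0,-1, 0,0,-0.7,0,0,0,-1, 0,0,-0.7,0,0,0,-1]'; python3 -m inch '[0,0,0,0,0,0,-1, 0,0,0,0,0,0,-1, 0,0,0,0,0,0,-1, 0,0,0,0,0,0,-1, 0,0,0,0,0,0,-1]'; python3 -c "
from h import *
st()"
```

```text
time: 36.85
tool_pos: [591.1, -3.0, 99.8]
tcp_rot: [3.141, 0.0, -3.091]
contact_force: [-2.1, 1.9, 6.0]
grip_width: 9.7
time: 37.35
tool_pos: [591.1, -3.0, 100.0]
tcp_rot: [3.141, 0.0, -3.091]
contact_force: [-1.2, 3.1, 5.8]
grip_width: 9.7
t 37.35 pos [591.1  -3.  100. ] rot [ 3.141  0.    -3.091] F [-1.23  3.08  5.79] M [0.45 0.34 0.06] w 9.7
```

```bash
python3 -m inch '[0,0,-0.1,0,0,0,-1, 0,0,-0.1,0,0,0,-1, 0,0,-0.1,0,0,0,-1, 0,0,-0.1,0,0,0,-1, 0,0,-0.1,0,0,0,-1]'; python3 -c "
from h import *
st()"
```

```text
time: 37.85
tool_pos: [591.1, -3.0, 99.6]
tcp_rot: [3.141, 0.001, -3.091]
contact_force: [-2.3, 3.6, 7.3]
grip_width: 9.8
t 37.85 pos [591.1  -3.   99.6] rot [ 3.141e+00  1.000e-03 -3.091e+00] F [-2.26  3.64  7.31] M [0.47 0.51 0.02] w 9.8
```

At the stop (7.3 N, 7 mm down). Turning clockwise, first a little.

```bash
python3 -m inch '[0,0,-0.1,0,0,-3,-1, 0,0,-0.1,0,0,-6,-1, 0,0,-0.1,0,0,-9,-1, 0,0,-0.1,0,0,-12,-1, 0,0,-0.1,0,0,-15,-1]'; python3 -c "
from h import *
st()"
```

```text
time: 38.35
tool_pos: [591.2, -2.8, 99.5]
tcp_rot: [3.14, 0.001, 2.929]
contact_force: [-3.5, 4.4, 10.0]
grip_width: 9.9
t 38.35 pos [591.2  -2.8  99.5] rot [3.140e+00 1.000e-03 2.929e+00] F [-3.51  4.41  9.97] M [0.68 0.69 0.06] w 9.9
```

```bash
python3 -m inch '[0,0,0,0,0,-5,-1, 0,0,0,0,0,-10,-1, 0,0,0,0,0,-15,-1, 0,0,0,0,0,-20,-1, 0,0,0,0,0,-25,-1]';  python3 -m inch '[0,0,0,0,0,-5,-1, 0,0,0,0,0,-10,-1, 0,0,0,0,0,-15,-1, 0,0,0,0,0,-20,-1, 0,0,0,0,0,-25,-1]'; python3 -c "
from h import *
st()"
```

```text
time: 38.85
tool_pos: [591.3, -2.3, 99.9]
tcp_rot: [3.14, 0.001, 2.489]
contact_force: [-0.7, 4.0, 6.1]
grip_width: 10.0
time: 39.35
tool_pos: [591.6, -2.0, 100.2]
tcp_rot: [3.138, 0.001, 2.049]
contact_force: [0.9, 3.8, 5.5]
grip_width: 9.7
t 39.35 pos [591.6  -2.  100.2] rot [3.138e+00 1.000e-03 2.049e+00] F [0.85 3.79 5.53] M [0.72 0.23 0.05] w 9.7
```

```bash
python3 -m inch '[0,0,-0.1,0,0,-5,-1, 0,0,-0.1,0,0,-10,-1, 0,0,-0.1,0,0,-15,-1, 0,0,-0.1,0,0,-20,-1, 0,0,-0.1,0,0,-25,-1]';  python3 -m inch '[0,0,0,0,0,-1,-1, 0,0,0,0,0,-1.5,-1, 0,0,0,0,0,-1.5,-1, 0,0,0,0,0,-1.5,-1, 0,0,0,0,0,-1.5,-1]'; python3 - <<'E'
from h import *
st()
shot("scene","s15.png")
E
```

```text
time: 39.85
tool_pos: [592.1, -1.8, 99.6]
tcp_rot: [3.137, 0.001, 1.609]
contact_force: [1.5, 3.9, 5.6]
grip_width: 9.8
time: 40.35
tool_pos: [592.2, -1.8, 99.9]
tcp_rot: [3.137, 0.001, 1.584]
contact_force: [-1.1, 2.5, 5.2]
grip_width: 10.3
t 40.35 pos [592.2  -1.8  99.9] rot [3.137e+00 1.000e-03 1.584e+00] F [-1.15  2.54  5.17] M [0.47 0.41 0.53] w 10.3
```

View pics/s15.png

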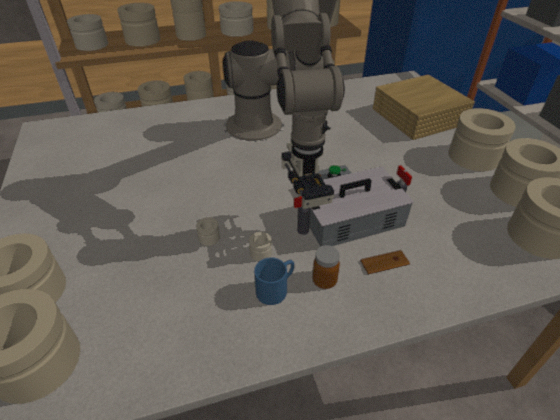

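The moment (0.53 N·m) shows the stop reached. Releasing and going to the left stud.

```bash
python3 -m inch '[0,0,0,0,0,0,0, 0,0,0,0,0,0,0, 0,0,0,0,0,0,0, 0,0,0,0,0,0,0, 0,0,0,0,0,0,0]'; python3 -m inch '[0,0,0,0,0,0,0, 0,0,3,0,0,0,0, 0,0,7,0,0,0,0, 0,0,11.5,0,0,0,0, 0,4,11.5,0,0,8,0]'; python3 -m inch '[0,4,0,0,0,8,0, -0.5,8,0,0,0,16,0, -1,12,0,0,0,24,0, -1.3,16,0,0,0,32,0, -1.5,20,0,0,0,40,0]'; python3 -m inch '[0,3,0,0,0,8,0, 0,5.9,0,0,0,16,0, 0,5.9,0,0,0,24,0, 0,5.9,0,0,0,32,0, 0,5.9,0,0,0,38,0]';python3 -m inch '[0,0,0,0,0,1,0, 0,0,0,0,0,3,0, 0,0,0,0,0,3,0, 0,0,0,0,0,3,0, 0,0,0,0,0,3,0]'; python3 - <<'E'
from h import *
st()
shot("wrist","w16.png")
c,im=shot("top","t16.png")
cv2.imwrite("pics/t16d.png",cv2.convertScaleAbs(cv2.resize(im[110:310,140:420,::-1],None,fx=2.8,fy=2.8,interpolation=cv2.INTER_CUBIC),alpha=1.6))
E
```

```text
time: 40.9
tool_pos: [592.1, -1.9, 99.7]
tcp_rot: [3.137, 0.001, 1.584]
contact_force: [0.4, -0.2, 0.1]
grip_width: 43.7
time: 41.4
tool_pos: [595.7, 34.6, 221.6]
tcp_rot: [3.125, 0.006, 1.72]
contact_force: [1.1, 0.6, 0.1]
grip_width: 46.2
time: 41.9
tool_pos: [580.2, 236.2, 221.7]
tcp_rot: [3.125, 0.006, 2.424]
contact_force: [0.8, -0.4, -0.9]
grip_width: 45.9
time: 42.4
tool_pos: [580.1, 295.6, 221.4]
tcp_rot: [3.125, 0.006, 3.093]
contact_force: [0.2, -0.6, -0.1]
grip_width: 46.3
time: 42.9
tool_pos: [580.1, 295.5, 221.4]
tcp_rot: [3.125, 0.006, -3.139]
contact_force: [1.0, -0.7, 0.2]
grip_width: 46.0
t 42.9 pos [580.1 295.5 221.4] rot [ 3.125  0.006 -3.139] F [ 1.   -0.74  0.2 ] M [ 0.01  0.01 -0.01] w 46.0
```

View pics/w16.png

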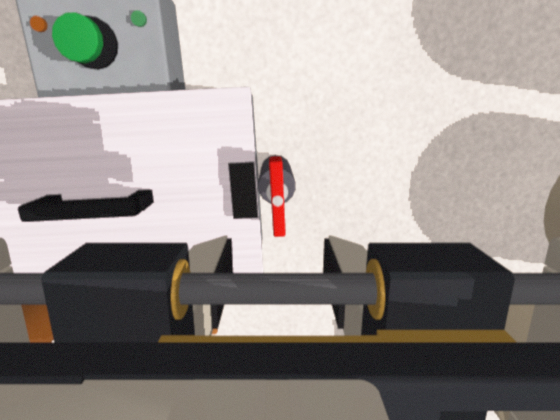

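View pics/t16d.png

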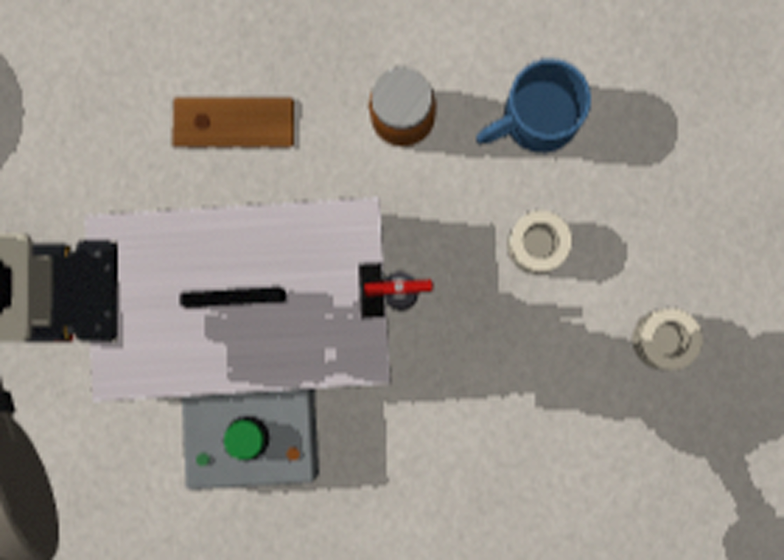

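The right wing lies over the panel along y; the left wing's dot is at (277,201), inclined 3°. Aligning and descending.

```bash
python3 -m inch '[-0.3,0.1,0,-0.9,0.3,2.8,0, -0.3,0.1,-3,-0.9,0.3,2.8,0, -0.3,0.1,-6,-0.9,0.3,2.8,0, -0.3,0.1,-9,-0.9,0.3,2.8,0, -0.3,0.1,-11,-0.9,0.3,2.8,0]'; python3 -m inch '[0,0,0,0,0,0,0, 0,0,0,0,0,0,0, 0,0,0,0,0,0,0, 0,0,0,0,0,0,-0.5, 0,0,0,0,0,0,-0.5]'; python3 - <<'E'
from h import *
st()
cal,im=shot("wrist","w17.png")
E
```

```text
time: 43.5
tool_pos: [576.1, 296.2, 109.1]
tcp_rot: [3.141, -0.002, -3.09]
contact_force: [-0.4, 0.9, -0.6]
grip_width: 45.9
time: 44.0
tool_pos: [576.6, 296.4, 110.4]
tcp_rot: [3.141, -0.001, -3.09]
contact_force: [0.5, -0.1, -0.3]
grip_width: 34.5
t 44.0 pos [576.6 296.4 110.4] rot [ 3.141e+00 -1.000e-03 -3.090e+00] F [ 0.53 -0.05 -0.28] M [0.03 0.04 0.  ] w 34.5
```

View pics/w17.png

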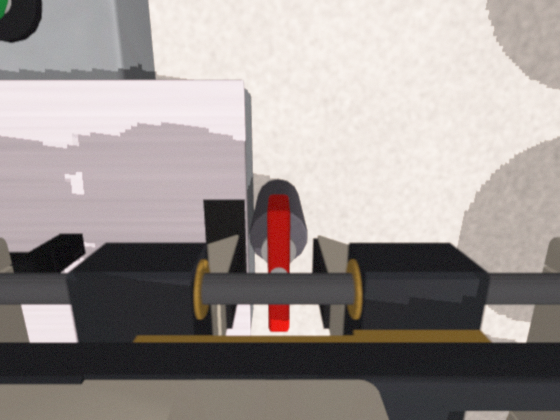

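Centred (wing at u≈279, fingers 239/318). Closing.

```bash
python3 -m inch '[0,0,-0.2,0,0,0,-0.5, 0,0,-0.4,0,0,0,-0.6, 0,0,-0.4,0,0,0,-0.7, 0,0,-0.4,0,0,0,-0.7, 0,0,-0.4,0,0,0,-0.7]'; python3 -m inch '[0,0,0,0,0,0,-1, 0,0,0,0,0,0,-1, 0,0,0,0,0,0,-1, 0,0,0,0,0,0,-1, 0,0,0,0,0,0,-1]'; python3 -m inch '[0,0,-0.2,0,0,0,-1, 0,0,-0.4,0,0,0,-1, 0,0,-0.6,0,0,0,-1, 0,0,-0.7,0,0,0,-1, 0,0,-0.7,0,0,0,-1]'; python3 -m inch '[0,0,-0.1,0,0,0,-1, 0,0,-0.1,0,0,0,-1, 0,0,-0.1,0,0,0,-1, 0,0,-0.1,0,0,0,-1, 0,0,-0.1,0,0,0,-1]'
```

```text
time: 44.55
tool_pos: [576.5, 296.4, 106.1]
tcp_rot: [3.141, -0.001, -3.09]
contact_force: [-0.4, 0.2, 0.3]
grip_width: 13.5
time: 45.05
tool_pos: [576.5, 296.6, 106.1]
tcp_rot: [3.141, -0.001, -3.09]
contact_force: [0.6, 2.7, -0.1]
grip_width: 9.8
time: 45.55
tool_pos: [576.6, 296.7, 99.3]
tcp_rot: [3.14, -0.0, -3.09]
contact_force: [-1.5, 1.4, 5.5]
grip_width: 9.8
time: 46.05
tool_pos: [576.6, 296.7, 99.0]
tcp_rot: [3.14, 0.0, -3.09]
contact_force: [-2.4, 0.9, 7.2]
grip_width: 9.7
```

Fully in (7.1 mm, 7.2 N). Turning clockwise while pressing.

```bash
python3 -m inch '[0,0,-0.1,0,0,-3,-1, 0,0,-0.1,0,0,-6,-1, 0,0,-0.1,0,0,-9,-1, 0,0,-0.1,0,0,-12,-1, 0,0,-0.1,0,0,-15,-1]';  python3 -m inch '[0,0,0,0,0,-5,-1, 0,0,0,0,0,-10,-1, 0,0,0,0,0,-15,-1, 0,0,0,0,0,-20,-1, 0,0,0,0,0,-25,-1]';  python3 -m inch '[0,0,-0.1,0,0,-5,-1, 0,0,-0.1,0,0,-10,-1, 0,0,-0.1,0,0,-15,-1, 0,0,-0.1,0,0,-20,-1, 0,0,-0.1,0,0,-25,-1]'; python3 -m inch '[0,0,-0.1,0,0,-5,-1, 0,0,-0.1,0,0,-10,-1, 0,0,-0.1,0,0,-15,-1, 0,0,-0.1,0,0,-20,-1, 0,0,-0.1,0,0,-25,-1]';  python3 -m inch '[0,0,0,0,0,-1,-1, 0,0,0,0,0,-1.5,-1, 0,0,0,0,0,-1.5,-1, 0,0,0,0,0,-1.5,-1, 0,0,0,0,0,-1.5,-1]'; python3 -c "
from h import *
st()"
```

```text
time: 46.55
tool_pos: [576.7, 296.6, 99.0]
tcp_rot: [3.14, 0.001, 2.929]
contact_force: [-2.7, 0.1, 8.4]
grip_width: 10.2
time: 47.05
tool_pos: [576.5, 296.4, 99.3]
tcp_rot: [3.141, 0.001, 2.489]
contact_force: [-2.7, -0.1, 6.0]
grip_width: 9.6
time: 47.55
tool_pos: [576.4, 296.3, 99.0]
tcp_rot: [3.141, 0.001, 2.049]
contact_force: [-2.5, -0.3, 7.9]
grip_width: 9.6
time: 48.05
tool_pos: [576.2, 296.3, 99.0]
tcp_rot: [3.14, 0.001, 1.61]
contact_force: [-3.6, -0.1, 8.7]
grip_width: 9.5
time: 48.55
tool_pos: [576.2, 296.2, 99.4]
tcp_rot: [3.14, 0.001, 1.585]
contact_force: [-0.9, 0.7, 5.6]
grip_width: 9.8
t 48.55 pos [576.2 296.2  99.4] rot [3.140e+00 1.000e-03 1.585e+00] F [-0.94  0.7   5.61] M [0.1  0.5  0.64] w 9.8
```

Stop reached (0.64 N·m). Releasing, rising, and moving over the plunger with shut fingers.

```bash
python3 -m inch '[0,0,0,0,0,0,0, 0,0,0,0,0,0,0, 0,0,0,0,0,0,0, 0,0,0,0,0,0,0, 0,0,0,0,0,0,0]'; python3 -m inch '[0,0,0,0,0,0,0, 0,0,3,0,0,0,0, 0,0,7,0,0,0,0, -2,-2,11,0,0,0,-1, -4,-5,11,0,0,0,-1]'; python3 -m inch '[-3,-3,0,0,0,0,-1, -5,-6,0,0,0,0,-1, -7,-9,0,0,0,0,-1, -8,-10.5,0,0,0,0,-1, -8,-10.5,0,0,0,0,-1]'; python3 -m inch '[0,0,0,0,0,0,-1, 0,0,0,0,0,0,-1, 0,0,0,0,0,0,-1, 0,0,0,0,0,0,-1, 0,0,0,0,0,0,-1]'; python3 - <<'E'
from h import *
st()
shot("wrist","w18.png")
shot("scene","s18.png")
E
```

```text
time: 49.05
tool_pos: [576.2, 296.1, 99.1]
tcp_rot: [3.141, 0.001, 1.585]
contact_force: [0.2, -0.6, 0.2]
grip_width: 43.7
time: 49.55
tool_pos: [538.5, 247.5, 214.9]
tcp_rot: [3.13, -0.003, 1.586]
contact_force: [0.8, -1.4, 0.3]
grip_width: 34.3
time: 50.05
tool_pos: [457.4, 141.0, 215.3]
tcp_rot: [3.13, -0.002, 1.584]
contact_force: [0.3, 0.2, 0.1]
grip_width: 0.7
time: 50.55
tool_pos: [457.5, 141.3, 215.1]
tcp_rot: [3.13, -0.002, 1.585]
contact_force: [0.2, 0.5, -0.4]
grip_width: 0.3
t 50.55 pos [457.5 141.3 215.1] rot [ 3.130e+00 -2.000e-03  1.585e+00] F [ 0.18  0.53 -0.42] M [-0.13 -0.   -0.  ] w 0.3
```

View pics/w18.png

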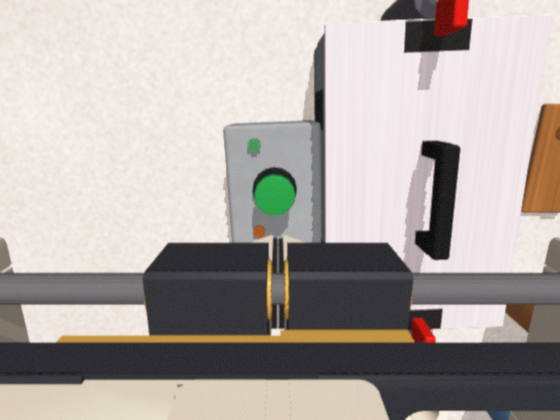

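View pics/s18.png

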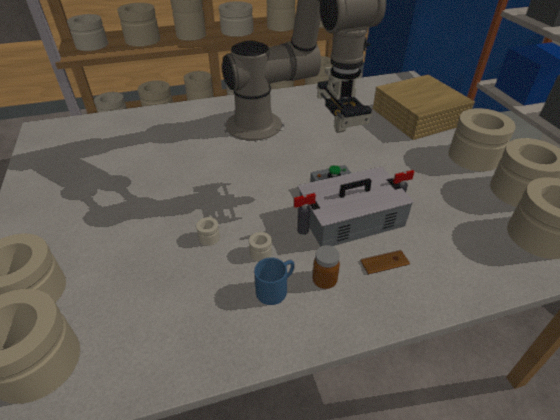

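Both wings lie along the dryer's y. The plunger at (274,193) is under the fingers. Pressing.

```bash
python3 -m inch '[-0.1,0,-3,0,0,0,-1, -0.1,0,-6,0,0,0,-1, -0.1,0,-9,0,0,0,-1, -0.1,0,-11,0,0,0,-1, -0.1,0,-12,0,0,0,-1]'; python3 -m inch '[0,0,-0.3,0,0,0,-1, 0,0,-0.7,0,0,0,-1, 0,0,-1.1,0,0,0,-1, 0,0,-1.5,0,0,0,-1, 0,0,-1.7,0,0,0,-1]';python3 -m inch '[0,0,0,0,0,0,-1, 0,0,-0.1,0,0,0,-1, 0,0,-0.1,0,0,0,-1, 0,0,-0.1,0,0,0,-1, 0,0,-0.1,0,0,0,-1]'
```

```text
time: 51.15
tool_pos: [455.6, 141.1, 93.5]
tcp_rot: [3.133, -0.002, 1.585]
contact_force: [0.8, 0.3, 0.0]
grip_width: 0.1
time: 51.65
tool_pos: [455.8, 141.2, 76.9]
tcp_rot: [3.132, -0.002, 1.585]
contact_force: [-3.2, -0.8, 6.4]
grip_width: 0.4
time: 52.15
tool_pos: [455.9, 141.2, 76.6]
tcp_rot: [3.131, -0.002, 1.585]
contact_force: [-4.1, -1.1, 5.8]
grip_width: 0.7
```

```bash
python3 -m inch '[0,0,-0.1,0,0,0,-1, 0,0,-0.2,0,0,0,-1, 0,0,-0.3,0,0,0,-1, 0,0,-0.3,0,0,0,-1, 0,0,-0.3,0,0,0,-1]'
```

```text
time: 52.65
tool_pos: [456.0, 141.2, 76.0]
tcp_rot: [3.129, -0.002, 1.585]
contact_force: [-7.9, -1.3, 24.8]
grip_width: 0.6
```

At the stop (24.8 N). Releasing and retreating, then checking.

```bash
python3 -m inch '[0,0,1,0,0,0,-1, 0,0,3,0,0,0,-1, 0,0,7,0,0,0,-1, 0,0,11,0,0,0,-1, 0,0,15,0,0,0,-1]'; python3 -m inch '[-1,5,0,0,0,0,-1, -3,10,0,0,0,0,-1, -5,15,0,0,0,0,-1, -7,20,0,0,0,0,-1, -10,25,0,0,0,0,-1]';python3 -m inch '[-2,3,0,0,0,0,-1, -4,6,0,0,0,0,-1, -6,9,0,0,0,0,-1, -6,9,0,0,0,0,-1, -6,9,0,0,0,0,-1]'; python3 - <<'E'
from h import *
st()
c,im=shot("top","t20.png")
cv2.imwrite("pics/t20d.png",cv2.convertScaleAbs(cv2.resize(im[110:310,140:420,::-1],None,fx=2.8,fy=2.8,interpolation=cv2.INTER_CUBIC),alpha=1.6))
for x in moulds(im,c): print(x[2])
shot("scene","s20.png")
E
```

```text
time: 53.15
tool_pos: [456.2, 141.2, 227.8]
tcp_rot: [3.128, -0.002, 1.585]
contact_force: [0.9, -1.3, 0.1]
grip_width: 0.4
time: 53.65
tool_pos: [366.1, 375.4, 228.2]
tcp_rot: [3.126, -0.004, 1.585]
contact_force: [1.2, -0.3, 0.5]
grip_width: 0.4
time: 54.15
tool_pos: [305.9, 465.8, 228.1]
tcp_rot: [3.125, -0.004, 1.587]
contact_force: [0.6, -0.8, -0.2]
grip_width: 0.0
t 54.15 pos [305.9 465.8 228.1] rot [ 3.125 -0.004  1.587] F [ 0.56 -0.84 -0.24] M [-0.12  0.03  0.04] w 0.0
[ 546.5 -259.2]
[ 641.6 -137.7]
```

View pics/t20d.png

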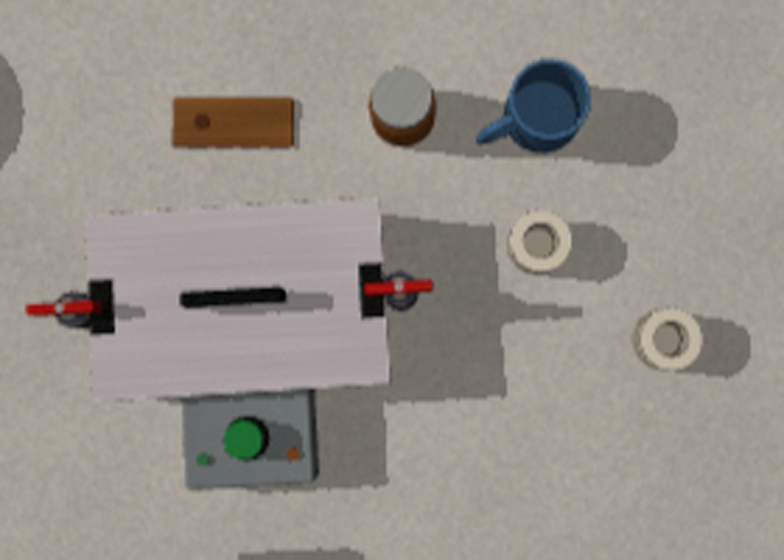

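View pics/s20.png

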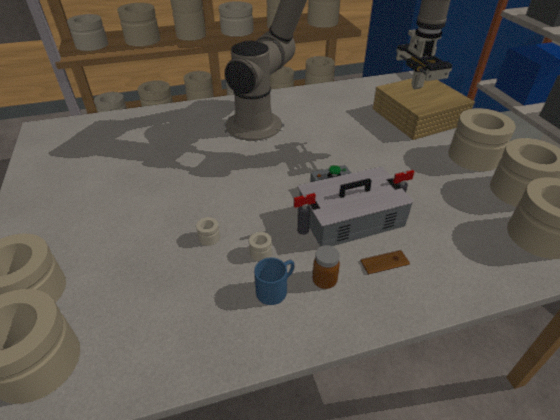

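Both wings are parallel to the panel's long edges (about 2.5° and 3.4° against 2.8° in the image). The panel has not moved, the plunger is out, two moulds stand on the bench, and the bystanders are in place. Handing in.

```bash
python3 -c "
from plant import bot
print(bot.close_job())"
```

```text
the job is handed in; nothing more can be done
None
```

I finished every step and handed the job in at about 54 s of the 210 s allowed. No verdict was reported.

- **Moulds:** four were on the bench. Two weighed about 3.7 N (wet) and now stand in the tray. The other two weighed about 2.0 N and 1.7 N (dry) and stand upright on the bench. I saw the wet ones upright in the tray before covering them; the panel hides them now.
- **Panel:** it lies on the rim, measured about 0.5 to 1.5 mm off centre and within about 0.2° of square.
- **Studs:** each was pushed in about 7 mm and turned a full 90° clockwise to its stop. The final picture shows both wings along the dryer's y, over the panel's ends.
- **Plunger:** it was pressed to its stop (24.8 N) and looks fully out again in the last picture.
- **Bystanders:** the jar, mug and rib look unmoved by eye; I did not measure them at the end.

**Checks that disagreed:**
- The top camera and the tool readings differed by about 2 to 3 mm in y. The panel and tray were measured with the same camera, so this should not affect the centring.
- Setting the second wet mould down gave a brief 37 N reading at the wrist. I lowered the later ones more slowly.

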